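Load and lock the dead-weight tester

ROBOT

A 6-joint arm with a two-finger parallel gripper is mounted at the origin on a cart in front of the work surface, level with it; the furniture and walls round the work are solid. World frame = base frame: x ahead of the robot, y to its left, z up, the work surface at z = 0. Lengths are in m, angles in rad, forces in N, time in s.
With the tool pointing down it reaches from about 0.35 to 0.925 m from the base axis. Payload 6.4 kg.
Tool frame: the origin (TCP) lies at the very end of the fingers, on their centre line; the grasp point (between the pads) lies robot.pinch_z behind it (robot.pinch_z is the distance from the TCP to the grasp point, in m); z points along the fingers, y is the direction in which the jaws open and shut (so a half turn about z gives the same grasp; the last joint's range is limited). The gripper opens to 94 mm and grips with 3 to 60 N. Pads are 16 mm wide; open, the fingers measure 119 mm over their backs; the gripper's body (75 mm by 177 mm) begins 78 mm behind the grasp point.
Start: joints at [-1.295, 0.245, 1.558, -0, 1.339, -0.174], TCP at [0.283, -0.585, 0.205] pointing down, gripper open.
Joint ranges: [-3.13, 3.13], [-1.02, 2.26], [0.13, 2.54], [-0.95, 4.09], [0.21, 2.88], [-2.74, 2.74]. Speed limits (rad/s): [2.57, 2.57, 3.14, 3.14, 3.14, 3.14].

INTERFACE

Orientations are given as a unit quaternion [w, x, y, z].
In Python, from rig import robot gives the robot as it stands.
- The arm moves only by the shell command python3 -m creep 'ROWS' [FORCE]. ROWS is JSON, a list of rows, each a list of 7 numbers: the gripper command: -1 is fully open, 1 is shut, values between are in proportion, then the shift along the tool's x, y, z in cm, then the turn, a rotation vector about the tool's x, y, z in degrees. In form: [[hand, tx, ty, tz, rx, ry, rz], ...]. A call has 1 to 20 rows; each row is the pose to reach, as a shift and turn from the pose commanded when the call began, along the tool's axes at that moment; what a row does not reach only later rows make up. A row lasts 1/12 s, in which the tool goes at most 41.7 mm and 7.16 degrees, less where a joint would pass 70% of its speed; a pose out of reach is approached as far as the arm can. A call with a gripper value outside its range is refused whole. The fingers move at their own pace and stop on an object; FORCE is the grip in N (left out, the last holds). Time passes only in rows, so rows that repeat a pose let the fingers close. It gives the time, the measured TCP pose, the force and the opening at its end, in the units of the state.
- robot.sense(): the state, without advancing time (a new reading comes with each control period).
- robot.grab_frame(name): name is "scene" or "top" or "wrist"; returns the picture (480x640x3 uint8, red, green, blue); there is no depth.
- robot.camera_model(name): a dict with "mtx" (3x3 intrinsics, pixels), "R" (3x3) and "t" (3): a world point X has camera coordinates R X + t; the wrist camera has in their place "tool_from_camera" (4x4, takes a point from camera to tool coordinates, whose origin is the TCP and whose axes are the flange's). Camera axes: x right, y down, z forward; pixel columns grow to the right and rows downward; lengths in m; the calibration is good to about 2 mm. A picture is of the moment at which its call begins: read the wrist's pose just before it. camera_model takes no time and is no camera call.
- robot.finish_job(): hands the job in, once; it reports no verdict.
The state is a dict: "time_s": time; "joint_positions": joint angles; "joint_vel": joint speeds; "tau": joint torques, N m; "tool_pos": TCP position; "tool_rot": TCP orientation; "wrist_force": force on the tool from outside, world axes, zero at the start; "wrist_torque": the same for the moment, N m; "gripper_width": opening from 0.0 (shut) to 1.0 (fully open).
Only numpy, scipy, OpenCV 4.12 (cv2) and the standard library are available. Lean on these libraries where they do the work, as an engineer would, in place of code of your own. Each camera call takes 0.05 s, during which the arm holds its last target.

TASK

Load the dead-weight tester: stand every steel test weight, knob up, on the floor of its raised pan, then squeeze the release button in the lever's grip and swing the lever all the way down, letting go there so that the button springs out and the lever latches. Then take the mallet, knock the sprung lock pin fully down with it (do not push the pin with the fingers) and stand the mallet back on its cork mat, on its head with the handle level; leave the stopwatch, tape roll and note pad where they are.

Things in the scene. Friction and masses are not known exactly. Their poses are not given: they have to be found in the camera images.
- tester: dead-weight tester: grey steel base 190 x 272 mm on the bench (top 18 mm above the bench), does not move. Origin under the base at bench level; z up, x from the lever grip's side towards the back, y towards the lever. Load pan in the middle, lever on the +y side, lock pin on the -y side.
- pan_floor (a point): middle of the load pan's flat inner floor, 148 (x) x 136 (y) mm inside, with a rim 6 mm high and 4 mm thick; axes as tester. The floor is 100 mm above the bench with the lever up and sinks 36 mm, in step with the lever, as the lever goes down.
- lever (a joint): lever angle, rad: 0 = up, leaning to the tester's -x, 1.15 rad above horizontal; 0.95 = fully down, 0.20 rad above horizontal, pointing to -x. Turns about the tester's y through lever_hinge. Latched at 0 unless the release button is in at least 4.5 mm; latches again past about 0.92 when the button comes out. Friction holds it in between; it takes about 1 to 7 N at the grip.
- lever_grip (a point): centre of the lever's black grip, 160 mm from the hinge; the grip runs from 122 to 188 mm from the hinge, is 24 mm wide (tester's y), 22 mm thick, with the release button on its +y side: 32 mm over grip and button, 26 mm with the button pressed. Moves with the lever.
- lever_hinge (a point): point on the lever's hinge axis in the lever's plane, fixed to the tester, 45 mm above the bench.
- release (a joint): travel of the grey release button in the +y side of the lever's grip, m: 0 = out, 0.006 = fully pressed into the grip (towards the tester's -y). Sprung, 3 N at first, 7 N fully in. Squeezing grip and button between two fingers presses it. Between the latched ends it stays about 4 mm in, resting on the notched plate.
- release_face (a point): centre of the release button's outer face: 34 mm along the lever by 15 mm; it stands 8 mm proud of the grip, 2 mm when pressed.
- lock_pin (a joint): travel of the lock pin in m: 0 = up, 0.012 = fully down. It moves straight down, takes about 6 to 7 N to drive and stays where it is left. While the pan is up, the pan's tongue blocks it.
- pin_top (a point): middle of the top of the lock pin's round steel head, 20 mm in diameter, 10 mm thick; 149 mm above the bench when up, 137 mm when down. The pin's grey housing, 46 x 28 mm, ends 125 mm above the bench.
- mallet_grip (a point): rubber mallet, stands on a face of its head with the handle level. This point: on the handle's axis, 80 mm from the head's axis, 34 mm above the head's lower face. Handle of wood, 22 mm wide, 21 mm high, ends 157 mm from the head's axis. x from handle to head, z up along the head's axis. Head 52 mm in diameter, 68 mm long, half above, half below the handle. 0.26 kg, mostly the head.
- mallet_face (a point): middle of the lower face of the mallet's head, which is 46 mm in diameter; x and z axes as mallet_grip.
- mallet_head (a point): centre of the mallet's head, on the handle's axis, 34 mm above its lower face; axes as mallet_grip.
- mallet_mat: cork mat for the mallet, 100 x 85 x 4 mm, fixed to the bench; origin at the middle of its underside, at bench level.
- stopwatch: black stopwatch, 62 x 61 x 17 mm, bystander; origin at the middle of its underside.
- tape_roll: roll of black tape lying flat, 66 mm in diameter, 19 mm high, bystander; origin at the middle of its underside.
- note_pad: note pad, 103 x 68 x 10 mm, bystander; origin at the middle of its underside.
- weight_a_mid (a point): the largest test weight: plain steel disc 52 mm in diameter and 22 mm high, 0.45 kg, with a lifting knob in the middle of its top: a neck, then a round knob 18 mm in diameter that spans 28 to 43 mm above the foot; 43 mm tall in all. This point: on its axis, half-way up (21.5 mm above its foot); z up along the axis. May be absent.
- weight_a: the same weight; origin at the middle of its foot.
- weight_b_mid (a point): a middle-sized test weight: plain steel disc 44 mm in diameter and 20 mm high, 0.3 kg, with a lifting knob in the middle of its top: a neck, then a round knob 18 mm in diameter that spans 26 to 41 mm above the foot; 41 mm tall in all. This point: on its axis, half-way up (20.5 mm above its foot); z up along the axis. May be absent.
- weight_b: the same weight; origin at the middle of its foot.
- weight_c_mid (a point): another middle-sized test weight, like weight_b: plain steel disc 44 mm in diameter and 20 mm high, 0.3 kg, with a lifting knob in the middle of its top: a neck, then a round knob 18 mm in diameter that spans 26 to 41 mm above the foot; 41 mm tall in all. This point: on its axis, half-way up (20.5 mm above its foot); z up along the axis. May be absent.
- weight_c: the same weight; origin at the middle of its foot.
- weight_d_mid (a point): the smallest test weight: plain steel disc 36 mm in diameter and 18 mm high, 0.2 kg, with a lifting knob in the middle of its top: a neck, then a round knob 18 mm in diameter that spans 24 to 39 mm above the foot; 39 mm tall in all. This point: on its axis, half-way up (19.5 mm above its foot); z up along the axis. May be absent.
- weight_d: the same weight; origin at the middle of its foot.
Things that resemble listed ones, but are neither listed nor needed, are in the scene too. What is shaped like the weight_b but turquoise is not meant.

How it is judged:
By the outcome, as a careful person would: the job done as asked, in the order asked, and still so for the second after the job is handed in, with the robot touching nothing.
Of weight_a, weight_b, weight_c, weight_d only 3 to 4 are there at a start; the rules pass over those that are not, and their reading is None.
At some moment in a run one of weight_a, weight_b, weight_c, weight_d may be knocked a few centimetres aside while the robot is not near it.
It also fails if it takes over 210 s, if anything falls off the work surface, if the arm or the gripper's body presses on something with over 40 N, if the wrist force passes 120 N, or if a joint passes its speed limit or range.

## Working session

There is one attempt and no reset: what is moved stays moved. The work goes in short steps, Python scripts to look and compute and a shell command to move; the robot and the scene stay as the last step left them, time stands still between calls to the robot, and variables do not carry over. Pictures are saved under pics/ and viewed, and the job is handed in when it is done.

```bash
ls; mkdir -p pics; python3 - <<'E'
from rig import robot
import cv2
print(robot.sense()); print(robot.pinch_z)
for n in ["scene","top","wrist"]:
    im=robot.grab_frame(n); cv2.imwrite(f"pics/{n}0.png",im[:,:,::-1]); m=robot.camera_model(n); print(n,m)
E
```

```text
pics
{'time_s': 0.0, 'joint_positions': array([-1.29509420e+00,  2.45780208e-01,  1.55897278e+00,  7.19092826e-06,
        1.33868552e+00, -1.74085469e-01]), 'joint_vel': array([ 1.18480291e-03,  1.66959240e-03, -1.47932083e-05,  1.50234375e-03,
       -4.49877842e-04, -4.25934425e-04]), 'tau': array([-1.84087090e-03, -4.15828085e+01, -3.14604521e+01,  6.83766045e-02,
        3.31980572e-02, -1.33847057e-04]), 'tool_pos': array([ 0.28245842, -0.58477587,  0.20438918]), 'tool_rot': array([-9.21911115e-04,  9.74817566e-01,  2.23001933e-01, -4.33783126e-05]), 'wrist_force': array([ 0.29477759, -0.16643643,  0.41587045]), 'wrist_torque': array([0.0064907 , 0.03010034, 0.04869818]), 'gripper_width': 1.0005373548865486}
0.0188
scene {'mtx': array([[449.17865224,   0.        , 320.31991977],
       [  0.        , 449.17865224, 240.53555312],
       [  0.        ,   0.        ,   1.        ]]), 'R': array([[-0.70091335, -0.71319885,  0.00823904],
       [-0.46479914,  0.44796976, -0.76373087],
       [ 0.54100114, -0.53913866, -0.6454822 ]]), 't': array([0.36891617, 0.29848623, 1.15928465])}
[... 235 characters left out ...]
     [-9.92804945e-01,  9.00238573e-04, -1.19739428e-01],
       [ 1.19742333e-01,  4.63589836e-03, -9.92794179e-01]]), 't': array([0.0449539 , 0.47161357, 1.58291624])}
wrist {'mtx': array([[426.94343196,   0.        , 322.36525432],
       [  0.        , 426.94343196, 238.98409347],
       [  0.        ,   0.        ,   1.        ]]), 'tool_from_camera': array([[-8.27236644e-04, -9.61248022e-01, -2.75683797e-01,
         7.97052176e-02],
       [ 9.99998876e-01, -1.13986055e-03,  9.73771349e-04,
         5.07078858e-04],
       [-1.25027687e-03, -2.75682681e-01,  9.61247885e-01,
        -1.78870036e-01],
       [ 0.00000000e+00,  0.00000000e+00,  0.00000000e+00,
         1.00000000e+00]])}
```

View pics/top0.png

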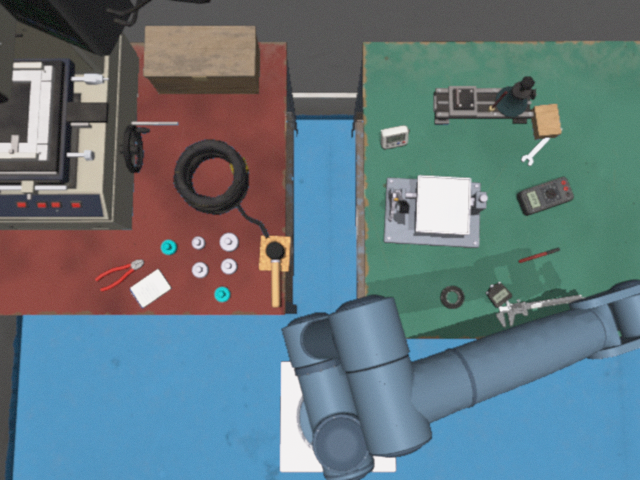

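View pics/scene0.png

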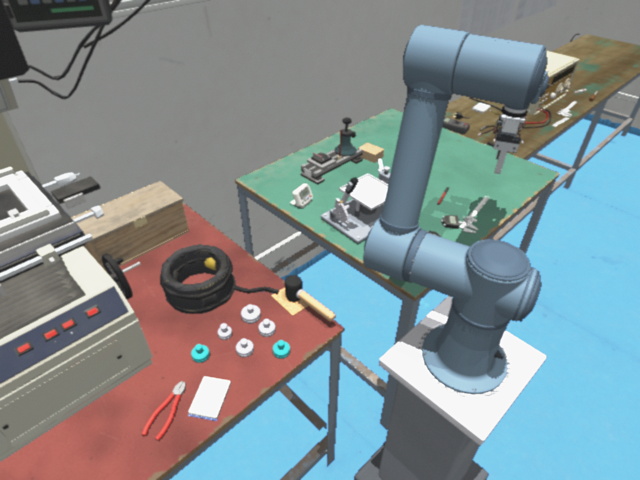

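View pics/wrist0.png

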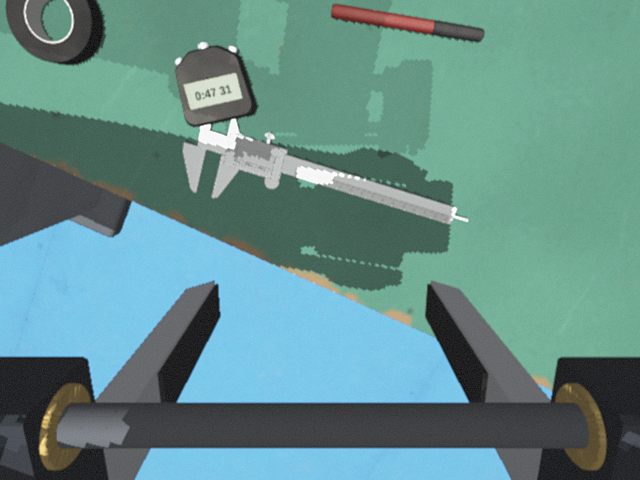

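```bash
cat > h.py <<'E'
import numpy as np, cv2, sys
from rig import robot
from scipy.spatial.transform import Rotation as Ro
def q2R(q): return Ro.from_quat([q[1],q[2],q[3],q[0]]).as_matrix()
def cam(name,s=None):
    m=robot.camera_model(name)
    if name!="wrist": return m["mtx"],m["R"],m["t"]
    s=s or robot.sense(); T=m["tool_from_camera"]; Rt=q2R(s["tool_rot"])
    Rwc=Rt@T[:3,:3]; p=Rt@T[:3,3]+s["tool_pos"]
    return m["mtx"],Rwc.T,-Rwc.T@p
def proj(c,X):
    K,R,t=c; p=K@(R@np.asarray(X,float)+t); return p[:2]/p[2]
def ray(c,uv):
    K,R,t=c; d=R.T@np.linalg.inv(K)@np.array([uv[0],uv[1],1.]); return -R.T@t,d
def onz(c,uv,z):
    o,d=ray(c,uv); return o+d*(z-o[2])/d[2]
def shot(name,fn,scale=1,crop=None):
    s=robot.sense(); im=robot.grab_frame(name)[:,:,::-1].copy(); cv2.imwrite(f"pics/{fn}_raw.png",im)
    if crop: x0,y0,x1,y1=crop; im=im[y0:y1,x0:x1]
    if scale!=1: im=cv2.resize(im,None,fx=scale,fy=scale,interpolation=cv2.INTER_CUBIC)
    cv2.imwrite(f"pics/{fn}.png",im); return s
def go(pos,yaw=None,R=None):
    """rows' numbers to reach pos, tool down with tool-y axis at yaw (world, mod 180), from measured pose"""
    s=robot.sense(); Rt=q2R(s["tool_rot"])
    if R is None:
        if yaw is None: R=Rt
        else:
            best=None
            for k in (0,np.pi):
                y=np.array([np.cos(yaw+k),np.sin(yaw+k),0]); z=np.array([0,0,-1.]); x=np.cross(y,z)
                Rr=np.c_[x,y,z]; a=np.linalg.norm(Ro.from_matrix(Rt.T@Rr).as_rotvec())
                if best is None or a<best[0]: best=(a,Rr)
            R=best[1]
    d=Rt.T@(np.asarray(pos)-s["tool_pos"])*100; r=np.degrees(Ro.from_matrix(Rt.T@R).as_rotvec())
    print("row:",np.round(d,2),np.round(r,2),"j6",round(s["joint_positions"][5],2)); return d,r
E
python3 - <<'E'
from h import *
im=cv2.imread("pics/top0.png")
cv2.imwrite("pics/top0L.png",cv2.resize(im[220:320,90:300],None,fx=3.8,fy=3.8,interpolation=cv2.INTER_CUBIC))
cv2.imwrite("pics/top0R.png",cv2.resize(im[150:320,370:500],None,fx=3.5,fy=3.5,interpolation=cv2.INTER_CUBIC))
c=cam("top")
for n,uv,z in [("w1",(198,243),.04),("w2",(229,242),.04),("w3",(200,270),.04),("w4",(229,267),.04),("mal",(275,250),.07),("pan",(444,204),.1),("hold end",(276,304),.04),("edge",(288,315),0)]: print(n,onz(c,uv,z).round(3))
E
```

```text
w1 [0.481 0.394 0.04 ]
w2 [0.484 0.306 0.04 ]
w3 [0.405 0.386 0.04 ]
w4 [0.413 0.305 0.04 ]
mal [0.458 0.174 0.07 ]
pan [ 0.58 -0.29  0.1 ]
hold end [0.31  0.172 0.04 ]
edge [0.279 0.141 0.   ]
```

View pics/top0L.png

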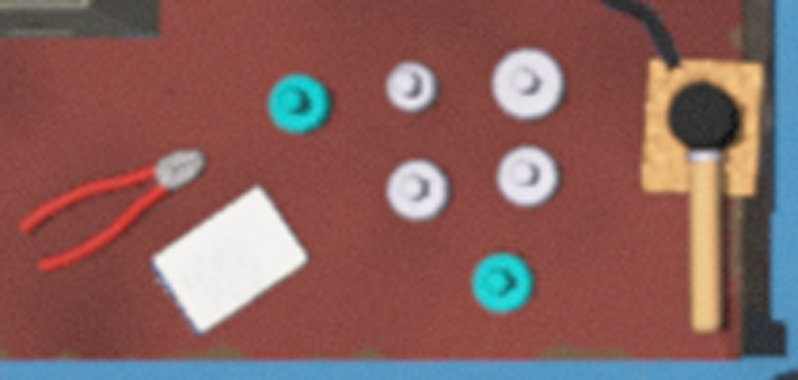

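View pics/top0R.png

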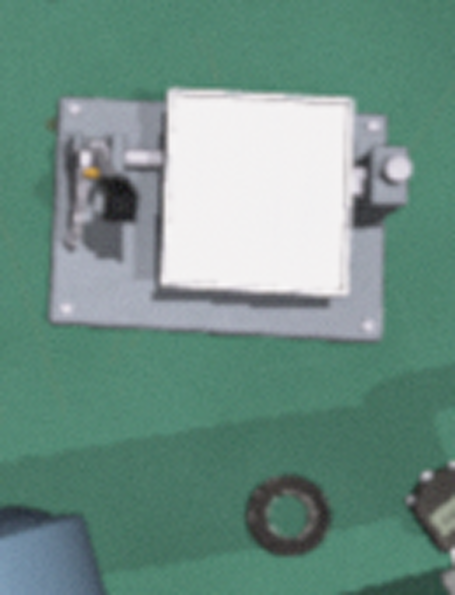

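```bash
python3 - <<'E'
from h import *
go((0.52,-0.29,0.36),yaw=-np.pi/2)
E
```

```text
row: [ 34.22 -16.25 -15.51] [-9.000e-02  1.000e-02  2.577e+01] j6 -0.17
```

```bash
python3 -m creep '[[0,0,0,-14,0,0,0],[0,0,0,-14,0,0,0],[0,0,0,-14,0,0,0],[0,0,0,-14,0,0,0],[0,34.2,-16.2,-15.5,0,0,25.8],[0,34.2,-16.2,-15.5,0,0,25.8],[0,34.2,-16.2,-15.5,0,0,25.8],[0,34.2,-16.2,-15.5,0,0,25.8],[0,34.2,-16.2,-15.5,0,0,25.8],[0,34.2,-16.2,-15.5,0,0,25.8],[0,34.2,-16.2,-15.5,0,0,25.8],[0,34.2,-16.2,-15.5,0,0,25.8],[0,34.2,-16.2,-15.5,0,0,25.8],[0,34.2,-16.2,-15.5,0,0,25.8],[0,34.2,-16.2,-15.5,0,0,25.8],[0,34.2,-16.2,-15.5,0,0,25.8]]'; python3 - <<'E'
from h import *
s=shot("wrist","w1"); np.save("w1.npy",np.r_[s["tool_pos"],s["tool_rot"]]); print(s["tool_pos"],s["tool_rot"])
E
```

```text
time_s: 1.48
tool_pos: [0.5199, -0.2909, 0.3601]
tool_rot: [0.0, 1.0, -0.0, -0.0]
wrist_force: [-1.1, -0.5, 0.1]
gripper_width: 0.501
[ 0.5199168  -0.29094192  0.3600831 ] [ 2.24004012e-05  9.99999916e-01 -2.55105219e-05 -4.07365583e-04]
```

View pics/w1.png

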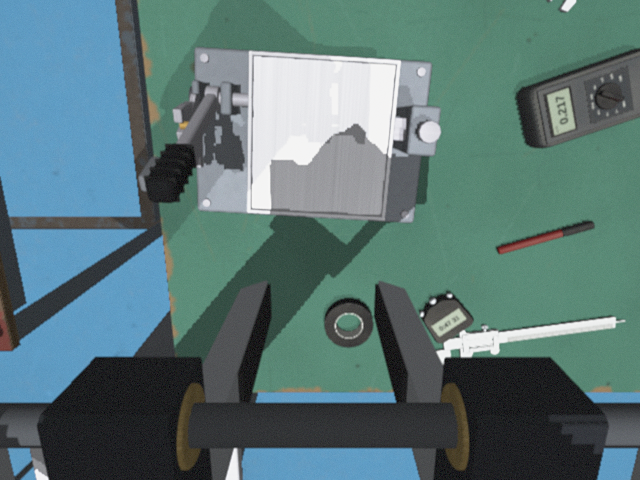

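```bash
python3 - <<'E'
from h import *
im=cv2.imread("pics/w1_raw.png")
cv2.imwrite("pics/w1z.png",cv2.resize(im[35:235,135:445],None,fx=2.5,fy=2.5,interpolation=cv2.INTER_CUBIC))
c=cam("wrist")
P=[onz(c,u,.106) for u in [(251,52),(399,60),(390,220),(247,213)]]
for p in P: print(p.round(4))
print("mid",np.mean(P,0),[np.linalg.norm(P[i]-P[(i+1)%4]).round(4) for i in range(4)])
d=(P[0]+P[1]-P[2]-P[3]); print("yaw x",np.degrees(np.arctan2(d[1],d[0]))); d=(P[0]+P[3]-P[2]-P[1]); print("yaw y",np.degrees(np.arctan2(-d[0],d[1])))
B=[onz(c,u,.018) for u in [(196,48),(432,63),(414,222),(200,211)]]
for p in B: print(p.round(4))
print("mid",np.mean(B,0),[np.linalg.norm(B[i]-B[(i+1)%4]).round(4) for i in range(4)])
print("pin",onz(c,(430,131),.149))
E
```

```text
[ 0.6578 -0.2263  0.106 ]
[ 0.6506 -0.3653  0.106 ]
[ 0.4958 -0.3632  0.106 ]
[ 0.5036 -0.2147  0.106 ]
mid [ 0.57696657 -0.29235892  0.106     ] [np.float64(0.1392), np.float64(0.1548), np.float64(0.1488), np.float64(0.1546)]
yaw x -2.5344130844132593
yaw y -3.005717816375618
[ 0.674  -0.1512  0.018 ]
[ 0.6577 -0.4177  0.018 ]
[ 0.472  -0.4079  0.018 ]
[ 0.4868 -0.1405  0.018 ]
mid [ 0.57262729 -0.27931227  0.018     ] [np.float64(0.267), np.float64(0.1859), np.float64(0.2678), np.float64(0.1874)]
pin [ 0.58703848 -0.38827461  0.149     ]
```

View pics/w1z.png

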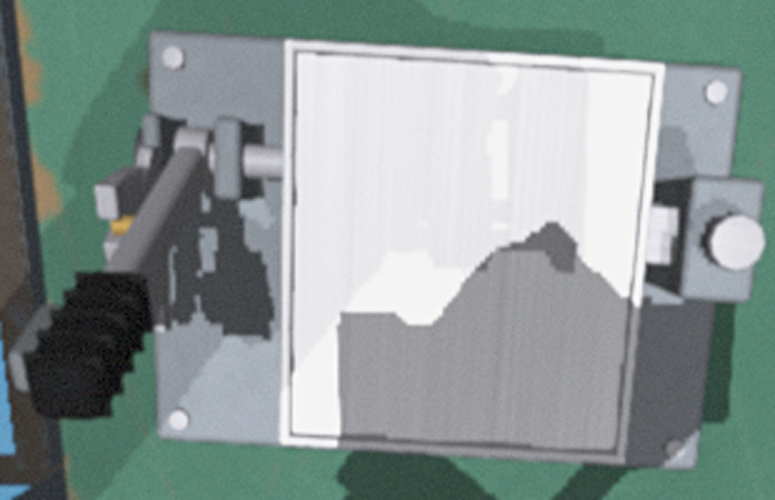

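```bash
python3 - <<'E'
from h import *
s=np.load("w1.npy"); c=cam("wrist",dict(tool_pos=s[:3],tool_rot=s[3:]))
def z(u): return (u[0]/2.5+135,u[1]/2.5+35)
for h,U in ((.106,[(286,40),(663,65),(624,460),(282,444)]),(.018,[(150,32),(741,68),(695,467),(157,438)])):
    P=[onz(c,z(u),h) for u in U]
    d=(P[0]+P[1]-P[2]-P[3]);e=(P[0]+P[3]-P[2]-P[1])
    print("mid",np.mean(P,0).round(4),[np.linalg.norm(P[i]-P[(i+1)%4]).round(4) for i in range(4)],np.degrees([np.arctan2(d[1],d[0]),np.arctan2(-e[0],e[1])]))
print("pin",onz(c,z((737,242)),.149))
ct=cam("top"); print(proj(ct,(0.577,-0.29,.106)), proj(ct,(.587,-.388,.149)))
go((0.45,0.33,0.32),yaw=np.pi)
E
```

```text
mid [ 0.5777 -0.2904  0.106 ] [np.float64(0.1419), np.float64(0.1531), np.float64(0.1422), np.float64(0.1549)] [-3.30809818 -3.18399914]
mid [ 0.5736 -0.2772  0.018 ] [np.float64(0.2674), np.float64(0.1865), np.float64(0.2692), np.float64(0.1867)] [-3.40170832 -3.25060287]
pin [ 0.58687174 -0.38742442  0.149     ]
[444.6715474  204.70218335] [485.0578248  197.79974583]
row: [ -7.04 -62.15   4.01] [3.000e-02 4.000e-02 8.992e+01] j6 0.87
```

```bash
python3 -m creep '[[0,-7,-62,4,0,0,-90],[0,-7,-62,4,0,0,-90],[0,-7,-62,4,0,0,-90],[0,-7,-62,4,0,0,-90],[0,-7,-62,4,0,0,-90],[0,-7,-62,4,0,0,-90],[0,-7,-62,4,0,0,-90],[0,-7,-62,4,0,0,-90],[0,-7,-62,4,0,0,-90],[0,-7,-62,4,0,0,-90],[0,-7,-62,4,0,0,-90],[0,-7,-62,4,0,0,-90],[0,-7,-62,4,0,0,-90],[0,-7,-62,4,0,0,-90],[0,-7,-62,4,0,0,-90],[0,-7,-62,4,0,0,-90],[0,-7,-62,4,0,0,-90],[0,-7,-62,4,0,0,-90],[0,-7,-62,4,0,0,-90]]'; python3 - <<'E'
from h import *
s=shot("wrist","w2"); np.save("w2.npy",np.r_[s["tool_pos"],s["tool_rot"]]); print(s["joint_positions"].round(2))
E
```

```text
time_s: 3.12
tool_pos: [0.4514, 0.3274, 0.3206]
tool_rot: [0.0, 0.708, 0.706, 0.0]
wrist_force: [0.2, -0.3, 0.9]
gripper_width: 0.502
[ 0.42 -0.05  1.66 -0.    1.52  0.43]
```

View pics/w2.png

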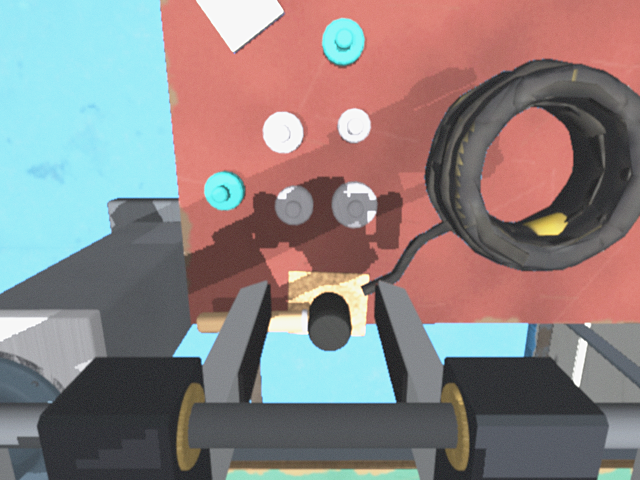

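```bash
python3 - <<'E'
from h import *
im=cv2.imread("pics/w2_raw.png")
cv2.imwrite("pics/w2z.png",cv2.resize(im[95:345,190:420],None,fx=2.4,fy=2.4,interpolation=cv2.INTER_CUBIC))
cv2.imwrite("pics/w2zw.png",cv2.resize(im[95:240,240:400],None,fx=4,fy=4,interpolation=cv2.INTER_CUBIC))
E
```

```text
(no output)
```

View pics/w2zw.png

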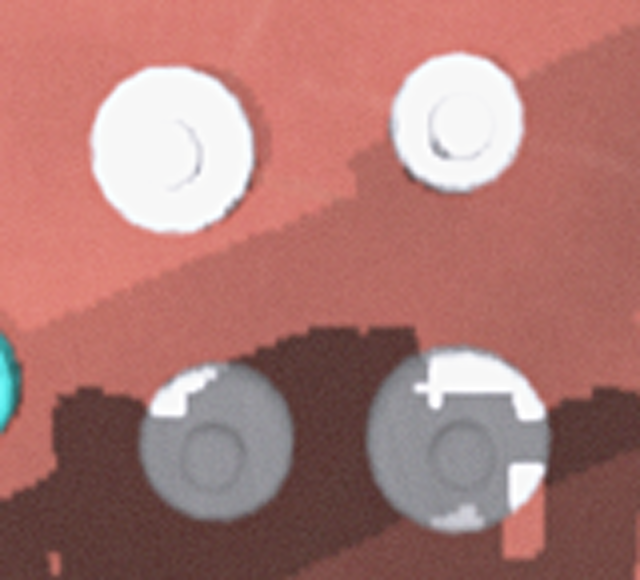

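View pics/w2z.png

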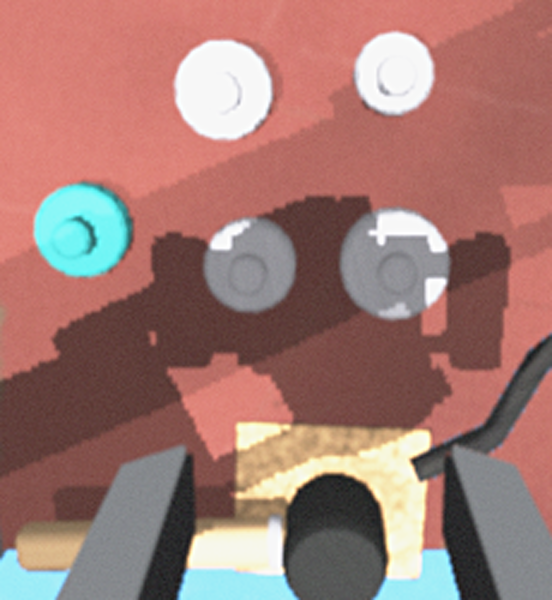

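```bash
python3 - <<'E'
from h import *
s=np.load("w2.npy"); c=cam("wrist",dict(tool_pos=s[:3],tool_rot=s[3:]))
z=lambda u:(u[0]/4+240,u[1]/4+95)
for n,d,k,h in [("a",(459,440),(463,455),22),("b",(216,441),(213,457),20),("c",(173,150),(172,155),20),("d",(457,122),(460,127),18)]:
    print(n,onz(c,z(d),h/1000).round(4), onz(c,z(k),(h+21)/1000).round(4))
z2=lambda u:(u[0]/2.4+190,u[1]/2.4+95)
print("mallet top",onz(c,z2((336,565)),.072).round(4),"mat corners",[onz(c,z2(u),.004).round(3) for u in [(237,422),(430,430),(416,577)]])
print("handle end",onz(c,z2((20,545)),.038).round(3),"neck",onz(c,z2((275,545)),.038).round(3))
E
```

```text
a [0.4879 0.3096 0.022 ] [0.4875 0.3098 0.043 ]
b [0.4187 0.3092 0.02  ] [0.4192 0.3091 0.041 ]
c [0.4088 0.39   0.02  ] [0.4103 0.3895 0.041 ]
d [0.4862 0.397  0.018 ] [0.4855 0.3962 0.039 ]
mallet top [0.459  0.1783 0.072 ] mat corners [array([0.409, 0.224, 0.004]), array([0.509, 0.219, 0.004]), array([0.503, 0.135, 0.004])]
handle end [0.303 0.172 0.038] neck [0.429 0.171 0.038]
```

```bash
python3 - <<'E'
from h import *
s=np.load("w2.npy"); c=cam("wrist",dict(tool_pos=s[:3],tool_rot=s[3:])); t=cam("top")
for z in (0.02,.05,.08,.11,.14): print(z,onz(c,(428,165),z)[:2].round(3),onz(t,(211,213),z)[:2].round(3))
go((.4877,.3097,.1),yaw=np.pi)
go((.4877,.3097,.1),yaw=-np.pi/2)
E
```

```text
0.02 [0.569 0.354] [0.57  0.363]
0.05 [0.561 0.357] [0.565 0.357]
0.08 [0.554 0.361] [0.56  0.351]
0.11 [0.547 0.364] [0.554 0.345]
0.14 [0.539 0.367] [0.549 0.339]
row: [-1.76  3.63 22.07] [ 0.03  0.01 -0.21] j6 0.43
row: [-1.76  3.63 22.07] [ 2.000e-02 -1.000e-02  8.979e+01] j6 0.43
```

```bash
python3 -m creep '[[0,-1.8,3.6,15,0,0,90],[0,-1.8,3.6,15,0,0,90],[0,-1.8,3.6,15,0,0,90],[0,-1.8,3.6,15,0,0,90],[0,-1.8,3.6,15,0,0,90],[0,-1.8,3.6,15,0,0,90],[0,-1.8,3.6,15,0,0,90],[0,-1.8,3.6,15,0,0,90],[0,-1.8,3.6,15,0,0,90],[0,-1.8,3.6,15,0,0,90],[0,-1.8,3.6,15,0,0,90],[0,-1.8,3.6,15,0,0,90],[0,-1.8,3.6,18,0,0,90],[0,-1.8,3.6,22,0,0,90],[0,-1.8,3.6,22,0,0,90]]'; python3 - <<'E'
from h import *
go((.4877,.3097,.0237),yaw=-np.pi/2)
s=shot("wrist","w3")
E
```

```text
time_s: 4.42
tool_pos: [0.4822, 0.3078, 0.0937]
tool_rot: [0.002, 1.0, -0.001, -0.006]
wrist_force: [-1.7, -1.1, -0.8]
gripper_width: 0.498
row: [ 0.63 -0.22  6.99] [ 0.27  0.68 -0.17] j6 1.94
```

View pics/w3.png

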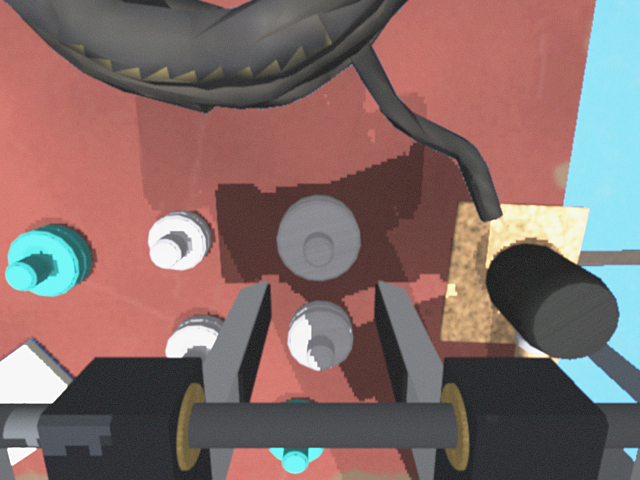

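```bash
python3 - <<'E'
from h import *
c=cam("wrist"); print(robot.sense()["tool_pos"],proj(c,(.4877,.3097,.043)),proj(c,(.4192,.3091,.041)),onz(c,(318,245),.043))
go((.4877,.3097,.0237),yaw=-np.pi/2)
E
```

```text
[0.48383662 0.30871181 0.09685313] [318.66302967 254.26354391] [320.27008028 357.64540706] [0.49325633 0.31004538 0.043     ]
row: [ 0.45 -0.12  7.31] [ 0.19  0.47 -0.14] j6 1.94
```

```bash
python3 -m creep '[[0,0,0,0,0,0,0],[0,0,0,0,0,0,0],[0,0,0,0,0,0,0]]'; python3 - <<'E'
from h import *
s=shot("wrist","w4",4,(240,180,400,300))
c=cam("wrist",s); print(s["tool_pos"],proj(c,(.4877,.3097,.043)))
go((.4877,.3097,.0237),yaw=-np.pi/2)
E
```

```text
time_s: 4.72
tool_pos: [0.4883, 0.3116, 0.1033]
tool_rot: [-0.001, 1.0, -0.0, 0.002]
wrist_force: [-0.2, 0.5, -0.4]
gripper_width: 0.501
[0.48830944 0.31161485 0.10325747] [324.15901517 259.19927154]
row: [-0.07  0.21  7.93] [-0.09 -0.22 -0.04] j6 1.94
```

View pics/w4.png

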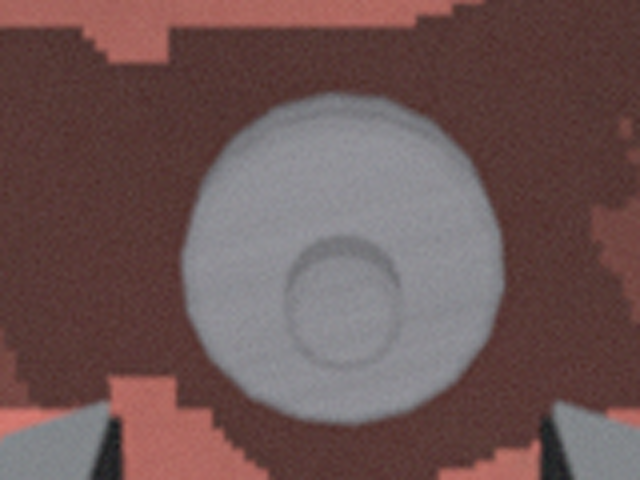

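```bash
python3 -m creep '[[0,0,0.2,3,0,0,0],[0,0,0.2,6,0,0,0],[0,0,0.2,7.5,0,0,0],[0,0,0.2,7.9,0,0,0],[0,0,0.2,7.9,0,0,0],[0,0,0.2,7.9,0,0,0],[1,0,0.2,7.9,0,0,0],[1,0,0.2,7.9,0,0,0],[1,0,0.2,7.9,0,0,0],[1,0,0.2,7.9,0,0,0],[1,0,0.2,7.9,0,0,0],[1,0,0.2,7.9,0,0,0]]' 40
```

```text
time_s: 5.77
tool_pos: [0.4872, 0.3097, 0.0223]
tool_rot: [-0.0, 1.0, -0.0, 0.001]
wrist_force: [-0.8, 0.9, 5.5]
gripper_width: 0.183
```

```bash
python3 -m creep '[[1,0,0,-1,0,0,0],[1,0,0,-3,0,0,0],[1,0,0,-3,0,0,0],[1,0,0,-3,0,0,0]]'; python3 - <<'E'
from h import *
shot("wrist","w5")
go((.612,-.326,.30),yaw=-np.pi/2-np.radians(3.3))
E
```

```text
time_s: 6.1
tool_pos: [0.4865, 0.3093, 0.0516]
tool_rot: [-0.0, 1.0, -0.0, 0.0]
wrist_force: [0.2, -0.6, -4.7]
gripper_width: 0.174
row: [ 12.63  63.5  -24.92] [0.03 0.07 3.27] j6 1.94
```

View pics/w5.png

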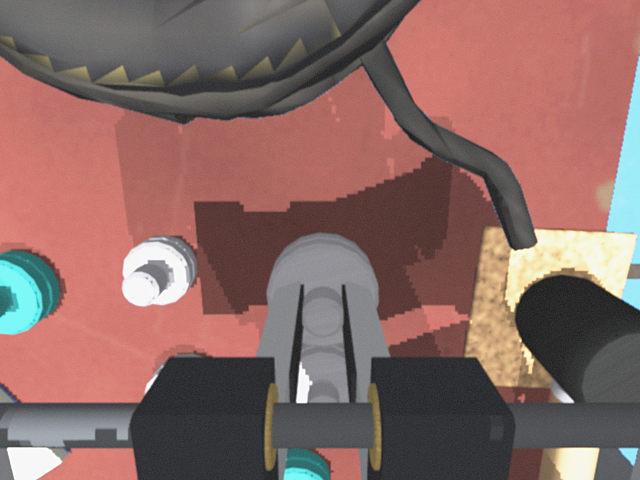

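```bash
python3 -m creep '[[1,0,0,-8,0,0,0],[1,0,0,-12,0,0,0],[1,0,0,-16,0,0,0],[1,0,0,-20,0,0,0],[1,0,0,-25,0,0,0],[1,0,0,-25,0,0,0],[1,0,4,-25,0,0,1],[1,0,8,-25,0,0,1],[1,1,12,-25,0,0,1],[1,2,16,-25,0,0,1],[1,3,20,-25,0,0,1],[1,4,24,-25,0,0,2],[1,5,28,-25,0,0,2],[1,6,32,-25,0,0,2],[1,7,36,-25,0,0,2],[1,8,40,-25,0,0,2],[1,9,44,-25,0,0,2],[1,10,48,-25,0,0,3],[1,11,52,-25,0,0,3],[1,12,56,-25,0,0,3]]';python3 -m creep '[[1,0.6,4,0,0,0,0],[1,0.6,7.5,0,0,0,0],[1,0.6,7.5,0,0,0,0],[1,0.6,7.5,0,0,0,0]]';  python3 - <<'E'
from h import *
print(robot.sense()["tool_pos"])
go((.612,-.326,.123),yaw=-np.pi/2-np.radians(3.3))
shot("wrist","w6")
E
```

```text
time_s: 7.82
tool_pos: [0.6056, -0.2525, 0.2988]
tool_rot: [-0.001, 1.0, -0.027, -0.002]
wrist_force: [0.3, -0.7, -3.6]
gripper_width: 0.174
time_s: 8.15
tool_pos: [0.607, -0.3275, 0.2981]
tool_rot: [-0.002, 1.0, -0.028, -0.002]
wrist_force: [-0.1, 0.3, -5.3]
gripper_width: 0.177
[ 0.60702092 -0.32750263  0.29807364]
row: [ 0.56 -0.12 17.51] [-0.18  0.23  0.09] j6 0.97
```

View pics/w6.png

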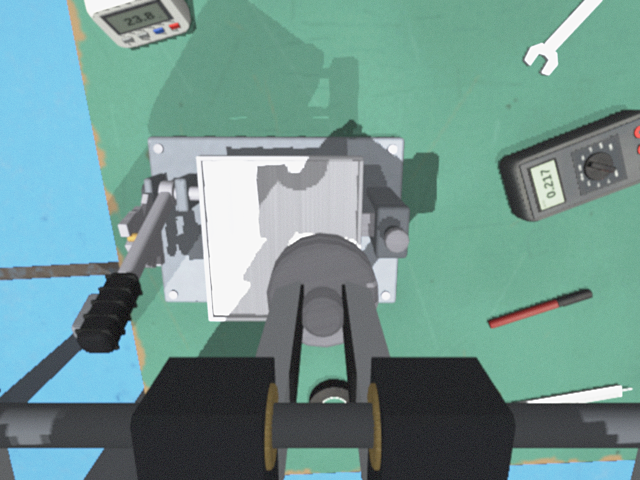

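```bash
python3 - <<'E'
from h import *
c=cam("wrist")
for u in [(197,157),(363,157),(209,320)]: print(onz(c,u,.106).round(4))
cy,sy=np.cos(np.radians(-3.3)),np.sin(np.radians(-3.3))
for d in [(78,72),(78,-72),(-78,72)]: print(np.round([.578+(cy*d[0]-sy*d[1])/1e3,-.29+(sy*d[0]+cy*d[1])/1e3],4))
E
python3 -m creep '[[1,0.5,-0.1,4,0,0,0],[1,0.5,-0.1,8,0,0,0],[1,0.5,-0.1,12,0,0,0],[1,0.5,-0.1,15,0,0,0],[1,0.5,-0.1,16.8,0,0,0],[1,0.5,-0.1,16.8,0,0,0],[1,0.5,-0.1,16.8,0,0,0],[1,0.5,-0.1,16.8,0,0,0]]'
```

```text
[ 0.6595 -0.2218  0.106 ]
[ 0.6517 -0.364   0.106 ]
[ 0.5057 -0.2122  0.106 ]
[ 0.66   -0.2226]
[ 0.6517 -0.3664]
[ 0.5043 -0.2136]
time_s: 8.87
tool_pos: [0.6145, -0.3251, 0.1356]
tool_rot: [0.001, 1.0, -0.026, 0.001]
wrist_force: [-0.0, -0.7, -3.9]
gripper_width: 0.181
```

```bash
python3 -m creep '[[1,0,0,0,0,0,0],[1,0,0,0.5,0,0,0],[1,0,0,0.8,0,0,0],[1,0,0,0.8,0,0,0],[1,0,0,0.8,0,0,0],[1,0,0,0.8,0,0,0]]'
```

```text
time_s: 9.37
tool_pos: [0.6133, -0.3253, 0.1255]
tool_rot: [-0.0, 1.0, -0.026, 0.0]
wrist_force: [-0.6, 0.3, -4.1]
gripper_width: 0.179
```

```bash
python3 -m creep '[[1,0,0,0.2,0,0,0],[1,0,0,0.3,0,0,0],[1,0,0,0.3,0,0,0],[1,0,0,0.3,0,0,0]]'
```

```text
time_s: 9.7
tool_pos: [0.6132, -0.3253, 0.1224]
tool_rot: [-0.0, 1.0, -0.026, -0.0]
wrist_force: [-0.5, 1.1, -4.1]
gripper_width: 0.178
```

```bash
python3 -m creep '[[1,0,0,0.1,0,0,0],[1,0,0,0.1,0,0,0],[1,0,0,0.15,0,0,0],[1,0,0,0.15,0,0,0]]'
```

```text
time_s: 10.03
tool_pos: [0.6134, -0.3254, 0.1222]
tool_rot: [0.0, 1.0, -0.026, 0.0]
wrist_force: [-3.4, 2.6, 5.3]
gripper_width: 0.179
```

```bash
python3 -m creep '[[0.3,0,0,0,0,0,0],[0.3,0,0,0,0,0,0],[0.3,0,0,0,0,0,0],[0.3,0,0,0,0,0,0],[0.3,0,0,-2,0,0,0],[0.3,0,0,-5,0,0,0],[0.3,0,0,-9,0,0,0],[0.3,0,0,-13,0,0,0],[0.3,0,0,-17,0,0,0],[0.3,0,0,-17,0,0,0]]'; python3 - <<'E'
from h import *
shot("wrist","w7")
print(robot.sense()["tool_pos"])
go((.486,.3965,.25),yaw=-np.pi/2)
shot("top","t7",3.5,(150,220,300,320))
E
```

```text
time_s: 10.87
tool_pos: [0.6163, -0.3269, 0.3013]
tool_rot: [0.004, 1.0, -0.026, 0.007]
wrist_force: [1.3, -0.5, 1.0]
gripper_width: 0.355
[ 0.61534215 -0.3262442   0.29699527]
row: [-16.75 -71.52   4.2 ] [ 0.29 -0.5  -3.01] j6 0.97
```

View pics/w7.png

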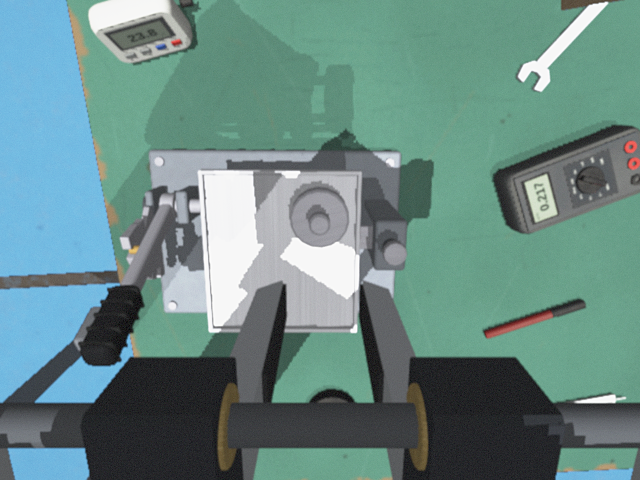

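View pics/t7.png

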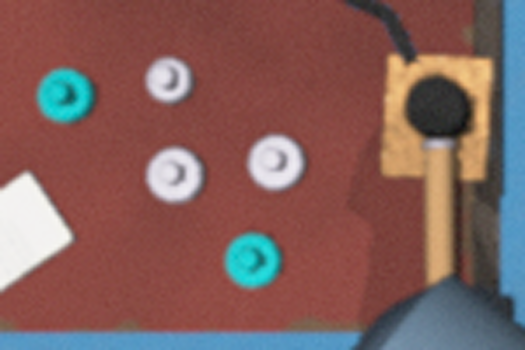

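```bash
python3 -m creep '[[0,0,-2,0,0,0,0],[0,-1,-6,0,0,0,0],[0,-2,-10,0,0,0,0],[0,-3,-14,0,0,0,0],[0,-4,-18,0,0,0,0],[0,-5,-22,0,0,0,0],[0,-6,-26,0,0,0,-1],[0,-7,-30,0,0,0,-1],[0,-8,-34,0,0,0,-2],[0,-9,-38,0,0,0,-2],[0,-10,-42,0,0,0,-3],[0,-11,-46,0,0,0,-3],[0,-12,-50,0,0,0,-3],[0,-13,-54,0,0,0,-3],[0,-14,-58,0,0,0,-3],[0,-15,-62,2,0,0,-3],[0,-16,-66,6,0,0,-3],[0,-16.7,-70,10,0,0,-3],[0,-16.7,-71.6,14,0,0,-3],[0,-16.7,-71.6,18,0,0,-3]]'; python3 -m creep '[[0,0,0,0,0,0,0],[0,0,0,0,0,0,0],[0,0,0,0,0,0,0],[0,0,0,0,0,0,0]]';python3 - <<'E'
from h import *
s=shot("wrist","w8",4,(240,180,400,300))
c=cam("wrist",s); print(s["tool_pos"],proj(c,(.486,.3965,.039)))
go((.486,.3965,.019),yaw=-np.pi/2)
E
```

```text
time_s: 12.63
tool_pos: [0.4821, 0.3937, 0.1372]
tool_rot: [-0.0, 1.0, 0.001, -0.001]
wrist_force: [0.6, -0.8, 0.1]
gripper_width: 0.5
time_s: 12.97
tool_pos: [0.4862, 0.3909, 0.1427]
tool_rot: [-0.001, 1.0, -0.001, 0.002]
wrist_force: [0.4, 0.8, 0.9]
gripper_width: 0.499
[0.48615739 0.39087131 0.14269623] [313.00551324 238.50950972]
row: [-0.09 -0.53 12.4 ] [-0.13 -0.23 -0.09] j6 2.07
```

View pics/w8.png

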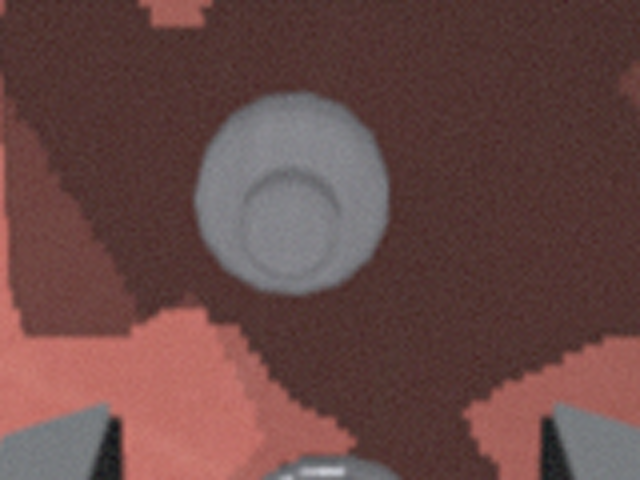

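```bash
python3 -m creep '[[0,0,-0.5,4,0,0,0],[0,0,-0.5,8,0,0,0],[0,0,-0.5,11,0,0,0],[0,0,-0.5,11.5,0,0,0],[0,0,-0.5,11.5,0,0,0],[0,0,-0.5,11.5,0,0,0],[0,0,-0.5,11.5,0,0,0]]';python3 - <<'E'
from h import *
go((.486,.3965,.019),yaw=-np.pi/2)
E
```

```text
time_s: 13.6
tool_pos: [0.4873, 0.3968, 0.0286]
tool_rot: [-0.001, 1.0, -0.0, 0.003]
wrist_force: [0.5, -0.3, 0.6]
gripper_width: 0.502
row: [-0.14  0.04  0.96] [-0.17 -0.3  -0.05] j6 2.07
```

```bash
python3 -m creep '[[0,0,0,0.4,0,0,0],[0,0,0,0.8,0,0,0],[0,0,0,0.8,0,0,0],[1,0,0,0.8,0,0,0],[1,0,0,0.8,0,0,0],[1,0,0,0.8,0,0,0],[1,0,0,0.8,0,0,0],[1,0,0,0.8,0,0,0],[1,0,0,0.8,0,0,0]]';python3 -m creep '[[1,0,0,-1,0,0,0],[1,0,0,-3,0,0,0],[1,0,0,-6,0,0,0],[1,0,0,-6,0,0,0],[1,0,0,-6,0,0,0]]';python3 - <<'E'
from h import *
# d at (-40,-38)
cy,sy=np.cos(np.radians(-3.3)),np.sin(np.radians(-3.3)); d=(-38,-38)
p=(.578+(cy*d[0]-sy*d[1])/1e3,-.29+(sy*d[0]+cy*d[1])/1e3);print(p)
go((*p,.28),yaw=-np.pi/2-np.radians(3.3))
E
```

```text
time_s: 14.35
tool_pos: [0.486, 0.3966, 0.0183]
tool_rot: [-0.001, 1.0, -0.0, 0.001]
wrist_force: [0.1, 1.1, 5.2]
gripper_width: 0.185
time_s: 14.77
tool_pos: [0.4856, 0.3961, 0.0783]
tool_rot: [-0.001, 1.0, -0.0, 0.001]
wrist_force: [0.5, -0.6, -1.9]
gripper_width: 0.182
(np.float64(0.5378755779442033), np.float64(-0.3257495560068695))
row: [  5.31  72.16 -20.24] [-0.07 -0.14  3.28] j6 2.07
```

```bash
python3 -m creep '[[1,0,0,-4,0,0,0],[1,0,0,-8,0,0,0],[1,0,2,-12,0,0,0],[1,0,6,-16,0,0,0],[1,0,10,-20,0,0,0],[1,1,14,-21,0,0,0],[1,1,18,-21,0,0,0],[1,1,22,-21,0,0,1],[1,2,26,-21,0,0,1],[1,2,30,-21,0,0,2],[1,3,34,-21,0,0,2],[1,3,38,-21,0,0,3],[1,3,42,-21,0,0,3],[1,4,46,-21,0,0,3],[1,4,50,-21,0,0,3],[1,5,54,-21,0,0,3],[1,5.3,58,-21,0,0,3.3],[1,5.3,62,-21,0,0,3.3],[1,5.3,66,-21,0,0,3.3],[1,5.3,70,-21,0,0,3.3]]'; python3 -m creep '[[1,0,2,0,0,0,0],[1,0,2,4,0,0,0],[1,0,2,8,0,0,0],[1,0,2,8,0,0,0],[1,0,2,8,0,0,0],[1,0,2,8,0,0,0],[1,0,2,8,0,0,0]]';python3 - <<'E'
from h import *
go((.538,-.326,.1195),yaw=-np.pi/2-np.radians(3.3))
shot("wrist","w9")
E
```

```text
time_s: 16.43
tool_pos: [0.5363, -0.2983, 0.2839]
tool_rot: [-0.001, 1.0, -0.029, -0.002]
wrist_force: [1.3, -0.9, -1.6]
gripper_width: 0.177
time_s: 17.02
tool_pos: [0.5376, -0.3174, 0.2099]
tool_rot: [0.001, 1.0, -0.029, 0.002]
wrist_force: [0.2, -0.7, -2.0]
gripper_width: 0.18
row: [0.06 0.83 9.04] [ 0.16 -0.2   0.01] j6 0.91
```

View pics/w9.png

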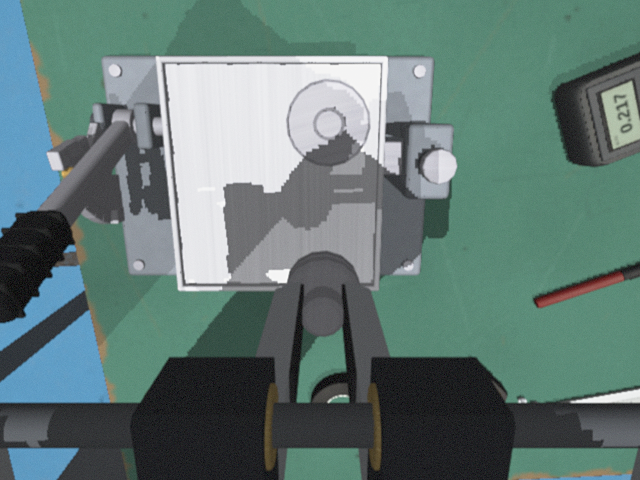

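```bash
python3 -m creep '[[1,0,0.8,4,0,0,0],[1,0,0.8,7,0,0,0],[1,0,0.8,8.3,0,0,0],[1,0,0.8,8.6,0,0,0],[1,0,0.8,8.6,0,0,0],[1,0,0.8,8.6,0,0,0],[1,0,0.8,8.6,0,0,0]]';python3 -m creep '[[1,0,0,0.2,0,0,0],[1,0,0,0.4,0,0,0],[1,0,0,0.5,0,0,0],[1,0,0,0.5,0,0,0]]'
```

```text
time_s: 17.65
tool_pos: [0.5373, -0.3258, 0.1239]
tool_rot: [0.002, 1.0, -0.029, 0.002]
wrist_force: [0.2, -0.4, -2.0]
gripper_width: 0.18
time_s: 17.98
tool_pos: [0.5367, -0.3254, 0.1181]
tool_rot: [0.001, 1.0, -0.029, 0.001]
wrist_force: [-2.1, 1.2, 4.9]
gripper_width: 0.18
```

```bash
python3 -m creep '[[0.3,0,0,0,0,0,0],[0.3,0,0,0,0,0,0],[0.3,0,0,0,0,0,0],[0.3,0,0,0,0,0,0],[0.3,0,0,-2,0,0,0],[0.3,0,0,-5,0,0,0],[0.3,0,0,-9,0,0,0],[0.3,0,0,-13,0,0,0],[0.3,0,0,-17,0,0,0],[0.3,0,0,-17,0,0,0]]'; python3 - <<'E'
from h import *
print(robot.sense()["tool_pos"])
go((.419,.309,.14),yaw=np.pi)
shot("top","t10",3.5,(150,220,300,320))
E
```

```text
time_s: 18.82
tool_pos: [0.5388, -0.327, 0.2962]
tool_rot: [0.005, 1.0, -0.029, 0.006]
wrist_force: [-0.2, -0.4, 0.9]
gripper_width: 0.351
[ 0.5388247  -0.32695395  0.29624039]
row: [-15.83 -62.94  14.84] [-0.12 -0.98 86.68] j6 0.9
```

View pics/t10.png

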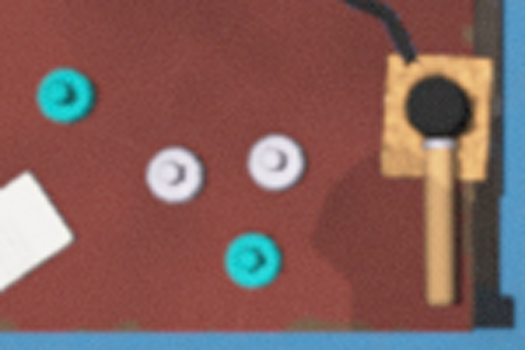

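```bash
python3 -m creep '[[0,-1,-4,0,0,0,0],[0,-2,-8,0,0,0,0],[0,-3,-12,0,0,0,0],[0,-4,-16,0,0,0,-7],[0,-5,-20,0,0,0,-14],[0,-6,-24,0,0,0,-21],[0,-7,-28,0,0,0,-28],[0,-8,-32,0,0,0,-35],[0,-9,-36,0,0,0,-42],[0,-10,-40,0,0,0,-49],[0,-11,-44,0,0,0,-56],[0,-12,-48,0,0,0,-63],[0,-13,-52,0,0,0,-70],[0,-14,-56,2,0,0,-77],[0,-15,-60,6,0,0,-84],[0,-15.8,-63,9,0,0,-91],[0,-15.8,-63,12,0,0,-93.3],[0,-15.8,-63,14.8,0,0,-93.3],[0,-15.8,-63,14.8,0,0,-93.3],[0,-15.8,-63,14.8,0,0,-93.3]]'; python3 -m creep '[[0,0,0,0,0,0,0],[0,0,0,0,0,0,0],[0,0,0,0,0,0,0],[0,0,0,0,0,0,0]]';python3 - <<'E'
from h import *
s=shot("wrist","w11",3,(220,150,440,320))
c=cam("wrist",s); print(s["tool_pos"],proj(c,(.419,.309,.041)),proj(c,(.4095,.3898,.041)))
go((.419,.309,.0212),yaw=np.pi)
E
```

```text
time_s: 20.53
tool_pos: [0.4125, 0.3125, 0.1353]
tool_rot: [-0.001, 0.707, 0.707, -0.003]
wrist_force: [0.5, -0.9, 0.3]
gripper_width: 0.497
time_s: 20.87
tool_pos: [0.416, 0.3135, 0.1399]
tool_rot: [0.001, 0.708, 0.707, 0.002]
wrist_force: [0.3, -0.3, -0.6]
gripper_width: 0.501
[0.41596387 0.31351107 0.13993008] [326.87138786 245.05382273] [311.83502089 121.84825251]
row: [-0.46  0.3  11.83] [ 0.14 -0.07 -0.07] j6 0.43
```

View pics/w11.png

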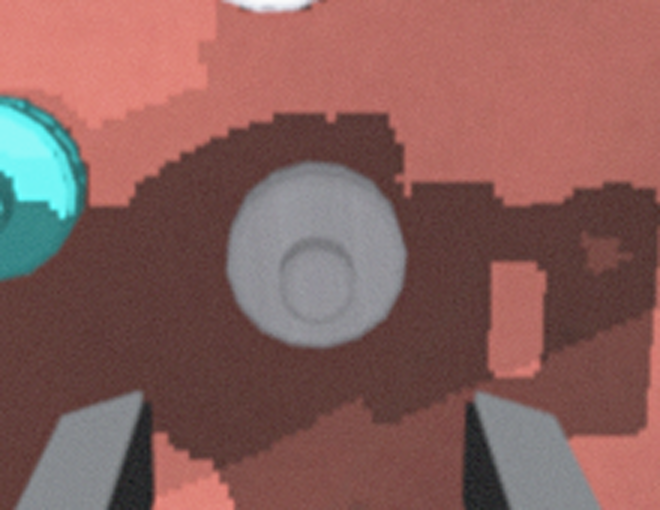

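```bash
python3 -m creep '[[0,-0.4,0.3,4,0,0,0],[0,-0.4,0.3,8,0,0,0],[0,-0.4,0.3,10.5,0,0,0],[0,-0.4,0.3,10.8,0,0,0],[0,-0.4,0.3,10.8,0,0,0],[0,-0.4,0.3,10.8,0,0,0],[0,-0.4,0.3,10.8,0,0,0]]';python3 - <<'E'
from h import *
go((.419,.309,.0205),yaw=np.pi)
E
```

```text
time_s: 21.5
tool_pos: [0.4197, 0.3103, 0.0325]
tool_rot: [0.001, 0.707, 0.707, 0.002]
wrist_force: [0.4, -0.4, -0.1]
gripper_width: 0.498
row: [-0.13 -0.07  1.2 ] [ 0.24 -0.11 -0.03] j6 0.42
```

```bash
python3 -m creep '[[0,-0.1,0,0.5,0,0,0],[0,-0.1,0,1.1,0,0,0],[0,-0.1,0,1.1,0,0,0],[1,-0.1,0,1.1,0,0,0],[1,-0.1,0,1.1,0,0,0],[1,-0.1,0,1.1,0,0,0],[1,-0.1,0,1.1,0,0,0],[1,-0.1,0,1.1,0,0,0],[1,-0.1,0,1.1,0,0,0]]';python3 -m creep '[[1,0,0,-1,0,0,0],[1,0,0,-3,0,0,0],[1,0,0,-6,0,0,0],[1,0,0,-6,0,0,0],[1,0,0,-6,0,0,0]]';python3 - <<'E'
from h import *
cy,sy=np.cos(np.radians(-3.3)),np.sin(np.radians(-3.3)); 
for d in [(36,34),(-38,34)]: print(.578+(cy*d[0]-sy*d[1])/1e3,-.29+(sy*d[0]+cy*d[1])/1e3)
go((.616,-.258,.30),yaw=np.pi-np.radians(3.3))
E
```

```text
time_s: 22.25
tool_pos: [0.4183, 0.309, 0.0203]
tool_rot: [-0.0, 0.707, 0.707, 0.001]
wrist_force: [-2.0, -0.3, 6.8]
gripper_width: 0.183
time_s: 22.67
tool_pos: [0.4187, 0.3088, 0.0804]
tool_rot: [0.001, 0.707, 0.707, 0.002]
wrist_force: [-0.4, -0.1, -3.3]
gripper_width: 0.179
0.6158974823147303 -0.25812868320566745
0.5420201878852922 -0.25386894521065945
row: [-56.64  19.83 -21.98] [ 0.18 -0.09  3.27] j6 0.42
```

```bash
python3 -m creep '[[1,0,0,-4,0,0,0],[1,0,0,-8,0,0,0],[1,0,0,-12,0,0,0],[1,-2,0,-16,0,0,0],[1,-6,1,-20,0,0,0],[1,-10,3,-22,0,0,0],[1,-14,4,-22,0,0,0],[1,-18,5,-22,0,0,1],[1,-22,7,-22,0,0,1],[1,-26,8,-22,0,0,2],[1,-30,9,-22,0,0,2],[1,-34,11,-22,0,0,3],[1,-38,13,-22,0,0,3.3],[1,-42,15,-22,0,0,3.3],[1,-46,16,-22,0,0,3.3],[1,-50,18,-22,0,0,3.3],[1,-54,19,-22,0,0,3.3],[1,-56.6,19.8,-22,0,0,3.3],[1,-56.6,19.8,-22,0,0,3.3],[1,-56.6,19.8,-22,0,0,3.3]]'; python3 -m creep '[[1,0,0,0,0,0,0],[1,0,0,4,0,0,0],[1,0,0,8,0,0,0],[1,0,0,8,0,0,0],[1,0,0,8,0,0,0],[1,0,0,8,0,0,0],[1,0,0,8,0,0,0]]';python3 - <<'E'
from h import *
go((.616,-.258,.1205),yaw=np.pi-np.radians(3.3))
shot("wrist","w12")
E
```

```text
time_s: 24.33
tool_pos: [0.6148, -0.2616, 0.2946]
tool_rot: [-0.002, 0.729, 0.685, -0.001]
wrist_force: [0.4, 0.4, -2.6]
gripper_width: 0.18
time_s: 24.92
tool_pos: [0.6169, -0.258, 0.2226]
tool_rot: [0.003, 0.727, 0.687, 0.001]
wrist_force: [1.3, -0.2, -2.2]
gripper_width: 0.18
row: [ 0.02 -0.13 10.21] [0.26 0.14 0.01] j6 -0.51
```

View pics/w12.png

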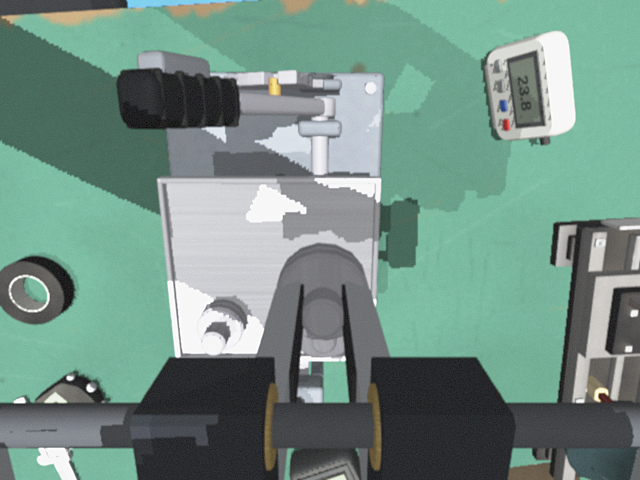

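```bash
python3 -m creep '[[1,0,-0.1,4,0,0,0],[1,0,-0.1,8,0,0,0],[1,0,-0.1,9.4,0,0,0],[1,0,-0.1,9.6,0,0,0],[1,0,-0.1,9.6,0,0,0],[1,0,-0.1,9.6,0,0,0],[1,0,-0.1,9.6,0,0,0]]';python3 -m creep '[[1,0,0,0.2,0,0,0],[1,0,0,0.4,0,0,0],[1,0,0,0.5,0,0,0],[1,0,0,0.5,0,0,0]]'
```

```text
time_s: 25.55
tool_pos: [0.6161, -0.2586, 0.1262]
tool_rot: [0.002, 0.727, 0.686, 0.001]
wrist_force: [-0.9, -0.3, -2.8]
gripper_width: 0.179
time_s: 25.88
tool_pos: [0.615, -0.258, 0.1195]
tool_rot: [0.001, 0.727, 0.686, 0.0]
wrist_force: [-0.7, 0.6, 3.4]
gripper_width: 0.182
```

Contact; release and go for c.

```bash
python3 -m creep '[[0.3,0,0,0,0,0,0],[0.3,0,0,0,0,0,0],[0.3,0,0,0,0,0,0],[0.3,0,0,0,0,0,0],[0.3,0,0,-2,0,0,0],[0.3,0,0,-5,0,0,0],[0.3,0,0,-9,0,0,0],[0.3,0,0,-13,0,0,0],[0.3,0,0,-17,0,0,0],[0.3,0,0,-17,0,0,0]]'; python3 - <<'E'
from h import *
print(robot.sense()["tool_pos"])
go((.4095,.3895,.14),yaw=np.pi)
shot("top","t13",3.5,(150,220,300,320))
s=shot("wrist","w13"); np.save("w13.npy",np.r_[s["tool_pos"],s["tool_rot"]])
E
```

```text
time_s: 26.72
tool_pos: [0.617, -0.2594, 0.2979]
tool_rot: [0.007, 0.727, 0.686, 0.002]
wrist_force: [0.2, -0.5, 1.3]
gripper_width: 0.349
[ 0.61700376 -0.2593974   0.29792721]
row: [ 63.68 -24.67  15.05] [ 0.67  0.42 -3.33] j6 -0.51
```

View pics/t13.png

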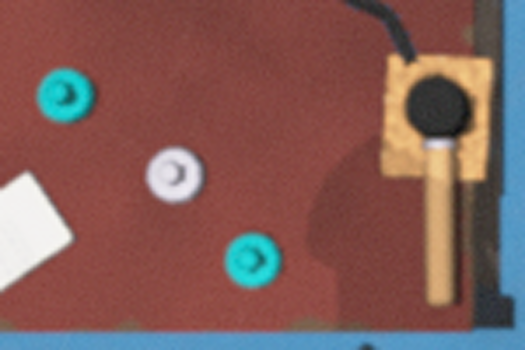

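View pics/w13.png

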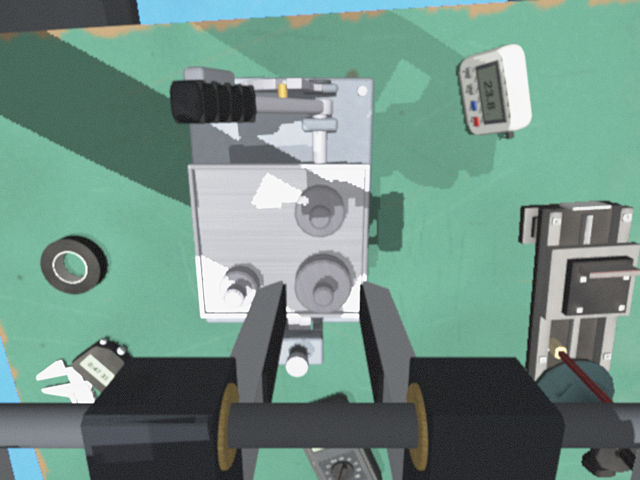

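```bash
python3 -m creep '[[0,4,-1,0,0,0,0],[0,8,-3,0,0,0,0],[0,12,-5,0,0,0,0],[0,16,-6,0,0,0,0],[0,20,-8,0,0,0,0],[0,24,-9,0,0,0,0],[0,28,-11,0,0,0,-1],[0,32,-12,0,0,0,-2],[0,36,-14,0,0,0,-3],[0,40,-15.5,0,0,0,-3.3],[0,44,-17,0,0,0,-3.3],[0,48,-18.5,0,0,0,-3.3],[0,52,-20,0,0,0,-3.3],[0,56,-22,2,0,0,-3.3],[0,60,-23.5,6,0,0,-3.3],[0,63.7,-24.7,9,0,0,-3.3],[0,63.7,-24.7,12,0,0,-3.3],[0,63.7,-24.7,15,0,0,-3.3],[0,63.7,-24.7,15,0,0,-3.3],[0,63.7,-24.7,15,0,0,-3.3]]'; python3 -m creep '[[0,0,0,0,0,0,0],[0,0,0,0,0,0,0],[0,0,0,0,0,0,0],[0,0,0,0,0,0,0]]';python3 - <<'E'
from h import *
s=shot("wrist","w14",3,(220,150,440,320))
c=cam("wrist",s); print(s["tool_pos"],proj(c,(.4095,.3895,.041)))
go((.4095,.3895,.0212),yaw=np.pi)
E
```

```text
time_s: 28.48
tool_pos: [0.4005, 0.3904, 0.1315]
tool_rot: [-0.001, 0.707, 0.707, -0.006]
wrist_force: [-0.1, 1.4, -0.7]
gripper_width: 0.497
time_s: 28.82
tool_pos: [0.4064, 0.3927, 0.1403]
tool_rot: [0.0, 0.708, 0.706, 0.002]
wrist_force: [0.4, -0.4, -0.1]
gripper_width: 0.498
[0.40642753 0.39268852 0.14033766] [326.8841968  243.09732593]
row: [-0.34  0.3  11.88] [ 0.16 -0.1  -0.09] j6 0.57
```

View pics/w14.png

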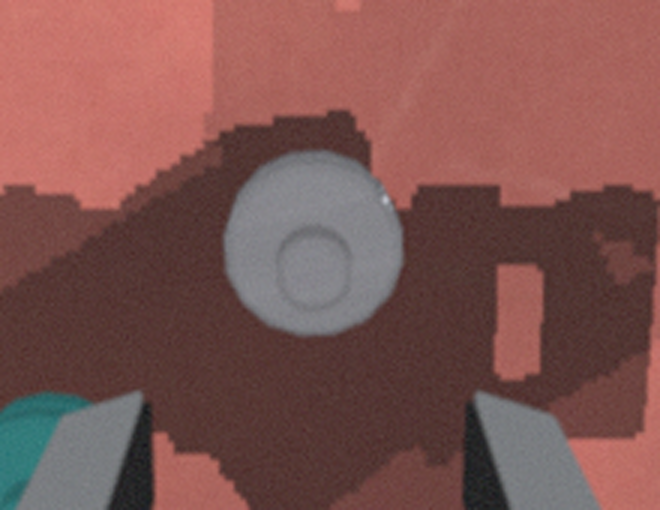

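```bash
python3 -m creep '[[0,-0.2,0.4,4,0,0,0],[0,-0.2,0.4,8,0,0,0],[0,-0.2,0.4,10.5,0,0,0],[0,-0.2,0.4,10.8,0,0,0],[0,-0.2,0.4,10.8,0,0,0],[0,-0.2,0.4,10.8,0,0,0],[0,-0.2,0.4,10.8,0,0,0]]';python3 - <<'E'
from h import *
go((.4083,.3905,.0205),yaw=np.pi)
E
```

```text
time_s: 29.45
tool_pos: [0.4108, 0.3918, 0.0328]
tool_rot: [0.001, 0.707, 0.707, 0.002]
wrist_force: [-0.4, -0.2, -0.1]
gripper_width: 0.504
row: [-0.13 -0.25  1.23] [ 0.24 -0.15 -0.03] j6 0.56
```

```bash
python3 -m creep '[[0,-0.1,-0.1,0.5,0,0,0],[0,-0.1,-0.1,1.1,0,0,0],[0,-0.1,-0.1,1.1,0,0,0],[1,-0.1,-0.1,1.1,0,0,0],[1,-0.1,-0.1,1.1,0,0,0],[1,-0.1,-0.1,1.1,0,0,0],[1,-0.1,-0.1,1.1,0,0,0],[1,-0.1,-0.1,1.1,0,0,0],[1,-0.1,-0.1,1.1,0,0,0]]';python3 -m creep '[[1,0,0,-1,0,0,0],[1,0,0,-3,0,0,0],[1,0,0,-6,0,0,0],[1,0,0,-6,0,0,0],[1,0,0,-6,0,0,0]]';python3 - <<'E'
from h import *
go((.542,-.254,.30),yaw=np.pi-np.radians(3.3))
E
```

```text
time_s: 30.2
tool_pos: [0.4082, 0.3903, 0.0203]
tool_rot: [-0.0, 0.707, 0.707, 0.001]
wrist_force: [-1.3, -0.1, 5.7]
gripper_width: 0.182
time_s: 30.62
tool_pos: [0.4088, 0.3903, 0.0805]
tool_rot: [0.0, 0.707, 0.707, 0.002]
wrist_force: [0.3, -0.8, -3.4]
gripper_width: 0.183
row: [-64.38  13.41 -22.03] [ 0.18 -0.12  3.27] j6 0.56
```

```bash
python3 -m creep '[[1,0,0,-4,0,0,0],[1,0,0,-8,0,0,0],[1,0,0,-12,0,0,0],[1,-2,0,-16,0,0,0],[1,-6,1,-20,0,0,0],[1,-10,2,-22,0,0,0],[1,-14,3,-22,0,0,0],[1,-18,4,-22,0,0,1],[1,-22,5,-22,0,0,1],[1,-26,6,-22,0,0,2],[1,-30,7,-22,0,0,2],[1,-34,8,-22,0,0,3],[1,-38,8,-22,0,0,3.3],[1,-42,9,-22,0,0,3.3],[1,-46,10,-22,0,0,3.3],[1,-50,11,-22,0,0,3.3],[1,-54,12,-22,0,0,3.3],[1,-58,13,-22,0,0,3.3],[1,-62,13.4,-22,0,0,3.3],[1,-64.4,13.4,-22,0,0,3.3]]'; python3 -m creep '[[1,0,0,0,0,0,0],[1,0,0,4,0,0,0],[1,0,0,8,0,0,0],[1,0,0,8,0,0,0],[1,0,0,8,0,0,0],[1,0,0,8,0,0,0],[1,0,0,8,0,0,0]]';python3 - <<'E'
from h import *
go((.542,-.254,.1205),yaw=np.pi-np.radians(3.3))
s=shot("wrist","w15");np.save("w15.npy",np.r_[s["tool_pos"],s["tool_rot"]])
E
```

```text
time_s: 32.28
tool_pos: [0.5409, -0.2568, 0.2958]
tool_rot: [-0.002, 0.728, 0.686, -0.001]
wrist_force: [1.4, -0.0, -2.1]
gripper_width: 0.178
time_s: 32.87
tool_pos: [0.5429, -0.255, 0.222]
tool_rot: [0.002, 0.727, 0.686, 0.0]
wrist_force: [-0.5, 0.1, -2.0]
gripper_width: 0.177
row: [ 0.12 -0.13 10.14] [ 0.22  0.14 -0.  ] j6 -0.57
```

View pics/w15.png

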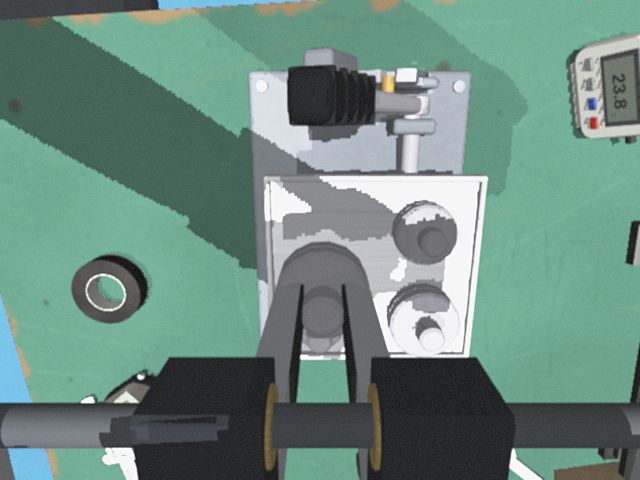

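```bash
python3 -m creep '[[1,0,-0.1,4,0,0,0],[1,0,-0.1,8,0,0,0],[1,0,-0.1,9.4,0,0,0],[1,0,-0.1,9.6,0,0,0],[1,0,-0.1,9.6,0,0,0],[1,0,-0.1,9.6,0,0,0],[1,0,-0.1,9.6,0,0,0]]';python3 -m creep '[[1,0,0,0.2,0,0,0],[1,0,0,0.4,0,0,0],[1,0,0,0.5,0,0,0],[1,0,0,0.5,0,0,0]]'
```

```text
time_s: 33.5
tool_pos: [0.5422, -0.2555, 0.126]
tool_rot: [0.003, 0.727, 0.686, 0.0]
wrist_force: [-0.0, 0.6, -2.0]
gripper_width: 0.18
time_s: 33.83
tool_pos: [0.5411, -0.2549, 0.1194]
tool_rot: [0.001, 0.727, 0.686, 0.0]
wrist_force: [-0.8, 1.3, 5.2]
gripper_width: 0.179
```

```bash
python3 -m creep '[[0.3,0,0,0,0,0,0],[0.3,0,0,0,0,0,0],[0.3,0,0,0,0,0,0],[0.3,0,0,0,0,0,0],[0.3,0,0,-2,0,0,0],[0.3,0,0,-5,0,0,0],[0.3,0,0,-9,0,0,0],[0.3,0,0,-13,0,0,0],[0.3,0,-3,-17,0,0,0],[0.3,0,-3,-17,0,0,0],[0.3,0,-3,-17,0,0,0],[0.3,0,-3,-17,0,0,0],[0.3,0,-3,-17,0,0,0]]'; python3 - <<'E'
from h import *
s=shot("wrist","w16"); np.save("w16.npy",np.r_[s["tool_pos"],s["tool_rot"]]);print(s["tool_pos"],s["tool_rot"])
im=cv2.imread("pics/w16_raw.png"); cv2.imwrite("pics/w16z.png",cv2.resize(im[40:200,220:420],None,fx=3.9,fy=3.6,interpolation=cv2.INTER_CUBIC))
E
```

```text
time_s: 34.92
tool_pos: [0.5098, -0.252, 0.2849]
tool_rot: [-0.002, 0.727, 0.686, -0.0]
wrist_force: [0.4, -0.3, 0.1]
gripper_width: 0.351
[ 0.50976559 -0.25197975  0.28492366] [-2.41183834e-03  7.27370022e-01  6.86241123e-01 -3.94113300e-04]
```

View pics/w16.png

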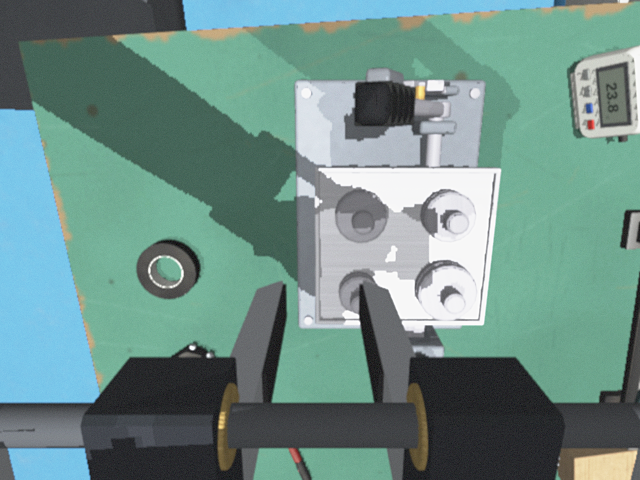

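View pics/w16z.png

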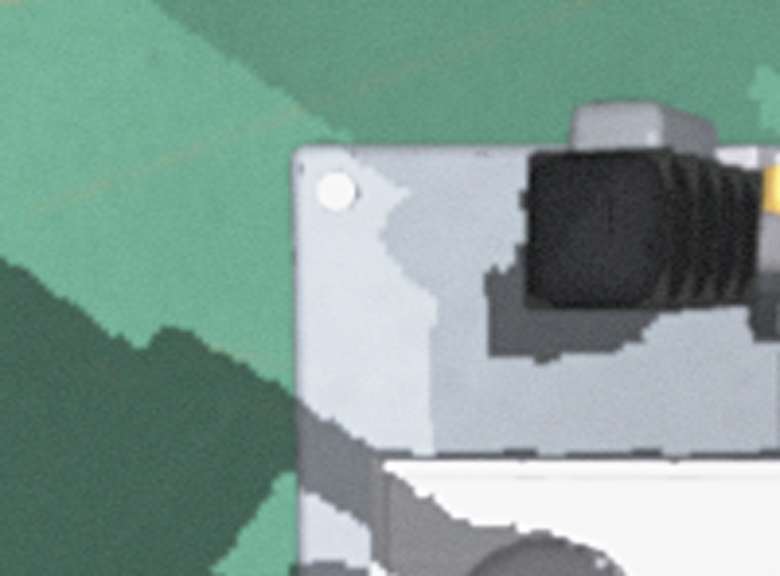

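```bash
python3 - <<'E'
from h import *
def L(n): s=np.load(n); return cam("wrist",dict(tool_pos=s[:3],tool_rot=s[3:]))
for n in("w13","w15"):
    im=cv2.imread(f"pics/{n}_raw.png"); cr=(150,50,350,150) if n=="w13" else (260,40,460,140)
    cv2.imwrite(f"pics/{n}z.png",cv2.resize(im[cr[1]:cr[3],cr[0]:cr[2]],None,fx=4,fy=4,interpolation=cv2.INTER_CUBIC))
c=L("w16.npy"); e=onz(c,(372.3,103.9),.2166); print("end",e)
yaw=np.radians(-3.3); ux=np.array([np.cos(yaw),np.sin(yaw),0]); u=-np.cos(1.15)*ux+np.array([0,0,np.sin(1.15)])
print("grip",e-.028*u,"hinge",e-.188*u)
T=np.array([.5736,-.2772,0]); h=e-.188*u-T; uy=np.array([-np.sin(yaw),np.cos(yaw),0]); print("hinge in tester",h@ux,h@uy)
E
```

```text
end [ 0.54185009 -0.16748254  0.2166    ]
grip [ 0.55326878 -0.16814093  0.19104261] hinge [ 0.61851839 -0.1719032   0.04500038]
hinge in tester 0.03878260127533754 0.10770787850478059
```

View pics/w13z.png

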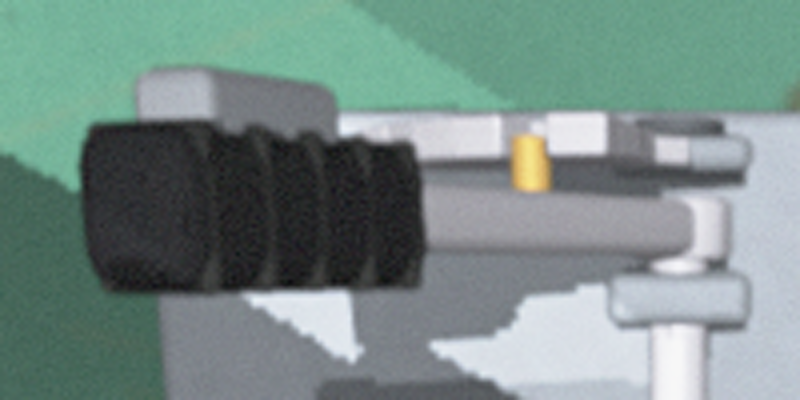

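View pics/w15z.png

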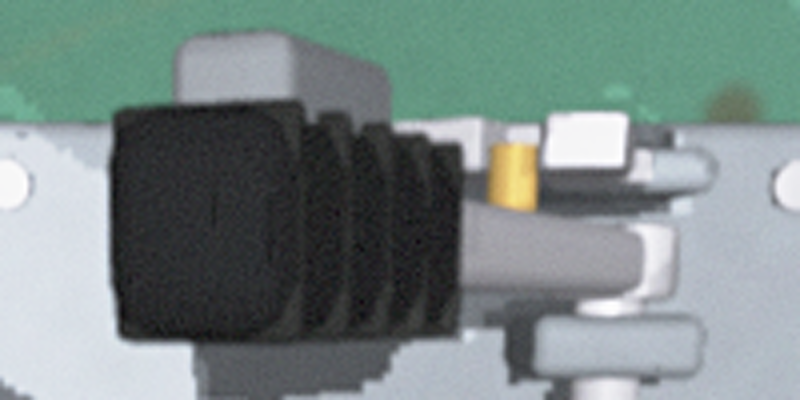

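```bash
python3 - <<'E'
from h import *
def L(n): s=np.load(n); return cam("wrist",dict(tool_pos=s[:3],tool_rot=s[3:]))
obs=[("w16.npy",(372.3,103.9)),("w15.npy",(311.8,95.5)),("w13.npy",(186.8,101.5))]
A=np.zeros((3,3));b=np.zeros(3)
for n,u in obs:
    c=L(n); print(n,onz(c,u,.2166)); o,d=ray(c,u); d/=np.linalg.norm(d); P=np.eye(3)-np.outer(d,d); A+=P;b+=P@o
print(np.linalg.solve(A,b))
E
```

```text
w16.npy [ 0.54185009 -0.16748254  0.2166    ]
w15.npy [ 0.54342253 -0.16728091  0.2166    ]
w13.npy [ 0.5444446  -0.16717962  0.2166    ]
[ 0.5428455  -0.16709569  0.21061597]
```

```bash
cat >> h.py <<'E'
YAW=np.radians(-3.3); UX=np.array([np.cos(YAW),np.sin(YAW),0]); UY=np.array([-np.sin(YAW),np.cos(YAW),0]); UZ=np.array([0,0,1.])
HINGE=np.array([.6197,-.1717,.045])
def Rp(p):  # pitch deg, + = tool z towards +x tester
    p=np.radians(p); z=np.sin(p)*UX-np.cos(p)*UZ; y=-UY; x=np.cross(y,z); return np.c_[x,y,z]
def G(q,r=.160,dy=.001):
    a=1.15-q; return HINGE+r*(-np.cos(a)*UX+np.sin(a)*UZ)+dy*UY
def tcp(q,p,r=.160): return G(q,r)+.0188*Rp(p)[:,2]
E
python3 - <<'E'
from h import *
t=tcp(0,-25); print(t)
go(t-.13*Rp(-25)[:,2],R=Rp(-25))
go((.45,-.17,.34),R=Rp(0))
E
```

```text
[ 0.5465759  -0.16648203  0.17400364]
row: [ 8.75  8.66 -0.71] [ 19.28 -19.55  88.48] j6 -0.6
row: [ 7.85 -6.47 -5.47] [-3.300e-01  6.000e-02  8.998e+01] j6 -0.6
```

```bash
python3 -m creep '[[0,0,0,-4,0,0,0],[0,0,0,-7,0,0,0],[0,2,2,-7,0,0,7],[0,4,4,-7,0,0,14],[0,6,5,-7,0,0,21],[0,8,5,-7,0,0,28],[0,8,5,-7,0,0,35],[0,8,5,-7,0,0,42],[0,8,5,-7,0,0,49],[0,8,5,-7,0,0,56],[0,8,5,-7,0,0,63],[0,8,5,-7,0,0,70],[0,8,5,-7,0,0,77],[0,8,5,-7,0,0,84],[0,8,5,-7,0,0,90],[0,8,5,-7,0,0,90],[0,8,5,-7,0,0,90],[0,8,5,-7,0,0,90]]'; python3 - <<'E'
from h import *
t=tcp(0,-25); go(t-.12*Rp(-25)[:,2],R=Rp(-25))
E
```

```text
time_s: 36.47
tool_pos: [0.565, -0.1755, 0.3567]
tool_rot: [-0.0, 1.0, -0.028, -0.001]
wrist_force: [0.3, -0.7, 0.6]
gripper_width: 0.498
row: [ 3.19 -0.78  7.38] [ -0.03 -24.89   0.12] j6 1.13
```

```bash
python3 -m creep '[[-0.3,3.2,-0.8,0,0,-7,0],[-0.3,3.2,-0.8,0,0,-14,0],[-0.3,3.2,-0.8,0,0,-21,0],[-0.3,3.2,-0.8,3,0,-25,0],[-0.3,3.2,-0.8,7.4,0,-25,0],[-0.3,3.2,-0.8,7.4,0,-25,0],[-0.3,3.2,-0.8,7.4,0,-25,0],[-0.3,3.2,-0.8,7.4,0,-25,0],[-0.3,3.2,-0.8,7.4,0,-25,0]]'; python3 - <<'E'
from h import *
t=tcp(0,-25); go(t,R=Rp(-25))
s=shot("wrist","w17"); np.save("w17.npy",np.r_[s["tool_pos"],s["tool_rot"]])
c=cam("wrist",s); print(proj(c,G(0,.188,0)),proj(c,G(0,.16,0)),proj(c,G(0,.122,0)))
E
```

```text
time_s: 37.22
tool_pos: [0.5984, -0.1701, 0.2877]
tool_rot: [-0.005, 0.976, -0.028, -0.214]
wrist_force: [-0.0, -0.6, 0.8]
gripper_width: 0.651
row: [ 0.03 -0.08 12.5 ] [ 0.08 -0.31 -0.06] j6 1.22
[321.57043986 274.58613607] [321.46804372 236.60940076] [321.34160349 189.71518184]
```

View pics/w17.png

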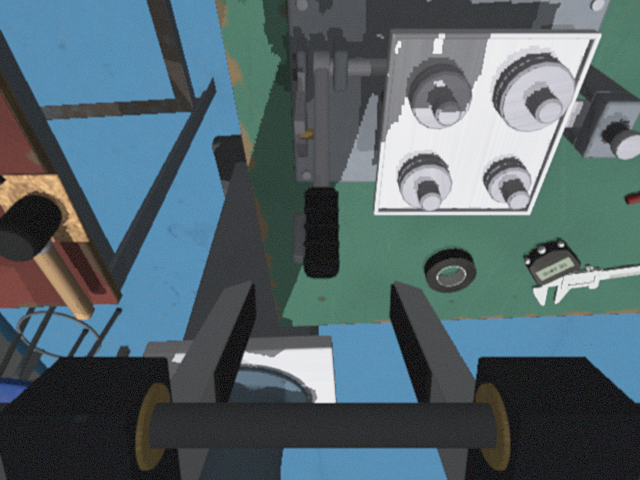

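```bash
python3 -m creep '[[-0.3,0,0,4,0,0,0],[-0.3,0,0,8,0,0,0],[-0.3,0,0,11,0,0,0],[-0.3,0,0,12,0,0,0],[-0.3,0,0,12,0,0,0],[-0.3,0,0,12,0,0,0],[-0.3,0,0,12,0,0,0],[-0.3,0,0,12,0,0,0]]'; python3 - <<'E'
from h import *
t=tcp(0,-25); go(t,R=Rp(-25))
s=shot("wrist","w18")
E
```

```text
time_s: 37.93
tool_pos: [0.5489, -0.1674, 0.178]
tool_rot: [-0.005, 0.976, -0.028, -0.214]
wrist_force: [0.6, -0.3, -0.1]
gripper_width: 0.649
row: [-0.05 -0.08  0.46] [ 0.09 -0.29 -0.06] j6 1.22
```

View pics/w18.png

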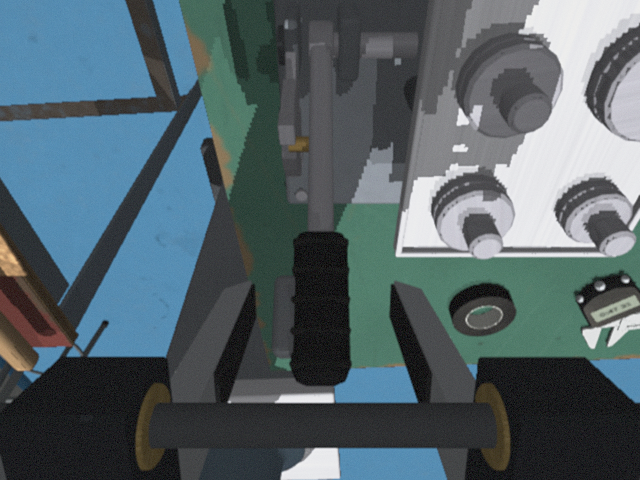

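Go to depth and close with 30 N.

```bash
python3 -m creep '[[-0.3,0,0,0.4,0,0,0],[-0.3,0,0,0.4,0,0,0],[1,0,0,0.4,0,0,0],[1,0,0,0.4,0,0,0],[1,0,0,0.4,0,0,0],[1,0,0,0.4,0,0,0],[1,0,0,0.4,0,0,0],[1,0,0,0.4,0,0,0],[1,0,0,0.4,0,0,0],[1,0,0,0.4,0,0,0],[1,0,0,0.4,0,0,0]]' 30; python3 - <<'E'
from h import *
s=robot.sense(); R0=q2R(s["tool_rot"]); print(s["gripper_width"]*94)
t=tcp(0,-25)
for q in np.r_[np.arange(.08,.96,.08),.95,.97]:
    p=np.degrees(q)-25; d=Rp(-25).T@(tcp(q,p)-t)*100; r=np.degrees(Ro.from_matrix(Rp(-25).T@Rp(p)).as_rotvec()); print(round(q,2),d.round(2),r.round(1))
E
```

```text
time_s: 38.9
tool_pos: [0.545, -0.1662, 0.1716]
tool_rot: [-0.007, 0.976, -0.028, -0.217]
wrist_force: [-1.7, 3.1, 0.8]
gripper_width: 0.252
23.72494946258429
0.08 [-0.65 -0.    0.99] [-0.   4.6  0. ]
0.16 [-1.21  0.    2.04] [0.  9.2 0. ]
0.24 [-1.7   0.    3.12] [ 0.  13.8  0. ]
0.32 [-2.09  0.    4.24] [ 0.  18.3  0. ]
0.4 [-2.39  0.    5.39] [ 0.  22.9  0. ]
0.48 [-2.6   0.    6.56] [ 0.  27.5  0. ]
0.56 [-2.72  0.    7.74] [ 0.  32.1  0. ]
0.64 [-2.74  0.    8.92] [ 0.  36.7 -0. ]
0.72 [-2.66  0.   10.11] [ 0.  41.3  0. ]
0.8 [-2.5   0.   11.28] [ 0.  45.8  0. ]
0.88 [-2.23  0.   12.44] [ 0.  50.4  0. ]
0.95 [-1.93 -0.   13.43] [ 0.  54.4  0. ]
0.97 [-1.83  0.   13.71] [ 0.  55.6  0. ]
```

```bash
python3 -m creep '[[1,-0.3,0,0.5,0,2.3,0],[1,-0.65,0,1,0,4.6,0],[1,-1.2,0,2,0,9.2,0],[1,-1.7,0,3.1,0,13.8,0],[1,-2.1,0,4.2,0,18.3,0],[1,-2.4,0,5.4,0,22.9,0],[1,-2.6,0,6.6,0,27.5,0],[1,-2.6,0,6.6,0,27.5,0],[1,-2.6,0,6.6,0,27.5,0]]'; python3 - <<'E'
from h import *
print(tcp(.48,2.5)); shot("wrist","w19")
E
```

```text
time_s: 39.65
tool_pos: [0.4925, -0.1631, 0.1203]
tool_rot: [0.0, 0.999, -0.03, 0.022]
wrist_force: [5.5, -0.0, -14.6]
gripper_width: 0.253
[ 0.49537274 -0.16352967  0.12557565]
```

View pics/w19.png

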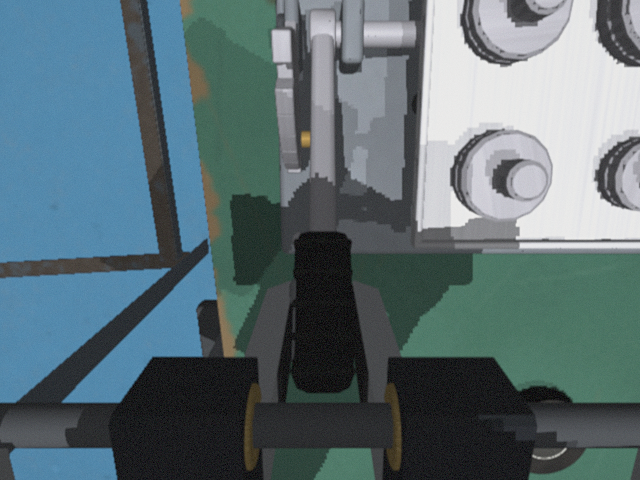

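```bash
python3 - <<'E'
from h import *
t=tcp(.48,2.5)
for q in np.r_[np.arange(.56,.96,.08),.95,.97]:
    p=np.degrees(q)-25; d=Rp(2.5).T@(tcp(q,p)-t)*100; print(round(q,2),d.round(2),round(p-2.5,1))
E
```

```text
0.56 [-0.65  0.    0.99] 4.6
0.64 [-1.21  0.    2.04] 9.2
0.72 [-1.7   0.    3.12] 13.8
0.8 [-2.09  0.    4.24] 18.3
0.88 [-2.39  0.    5.39] 22.9
0.95 [-2.58 -0.    6.41] 26.9
0.97 [-2.62  0.    6.7 ] 28.1
```

```bash
python3 -m creep '[[1,-0.65,0,1,0,4.6,0],[1,-1.2,0,2,0,9.2,0],[1,-1.7,0,3.1,0,13.8,0],[1,-2.1,0,4.2,0,18.3,0],[1,-2.4,0,5.4,0,22.9,0],[1,-2.6,0,6.4,0,26.9,0],[1,-2.6,0,6.6,0,27.5,0],[1,-2.6,0,6.6,0,27.5,0],[1,-2.6,0,6.6,0,27.5,0]]'; python3 - <<'E'
from h import *
print(tcp(.95,29.4)); shot("wrist","w20"); print(robot.sense()["joint_positions"].round(2))
E
```

```text
time_s: 40.45
tool_pos: [0.4719, -0.1619, 0.0575]
tool_rot: [0.007, 0.965, -0.028, 0.26]
wrist_force: [-4.7, 9.6, 13.3]
gripper_width: 0.251
[ 0.47242062 -0.16220626  0.06040827]
[-0.75 -0.18  2.37  0.59  0.61  0.44]
```

View pics/w20.png

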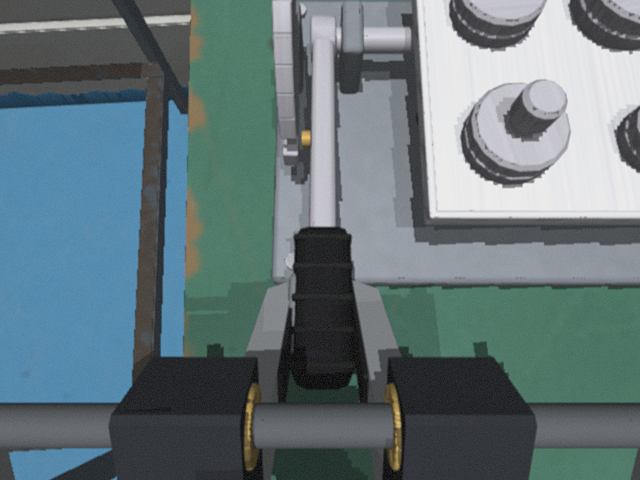

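```bash
python3 -m creep '[[1,0,0,0,0,0,0],[0,0,0,0,0,0,0],[-0.3,0,0,0,0,0,0],[-0.3,0,0,0,0,0,0],[-0.3,0,0,0,0,0,0],[-0.3,0,0,0,0,0,0],[-0.3,0,0,-2,0,0,0],[-0.3,0,0,-6,0,0,0],[-0.3,0,0,-10,0,0,0],[-0.3,0,0,-10,0,0,0],[-0.3,0,0,-10,0,0,0]]'; python3 - <<'E'
from h import *
s=shot("wrist","w21");np.save("w21.npy",np.r_[s["tool_pos"],s["tool_rot"]])
c=cam("wrist",s); print(s["tool_pos"],proj(c,G(.95,.188,0)),proj(c,G(.95,.122,0)),proj(c,G(.9,.188,0)),proj(c,G(.9,.122,0)))
E
```

```text
time_s: 41.42
tool_pos: [0.4218, -0.1617, 0.1467]
tool_rot: [0.012, 0.965, -0.028, 0.262]
wrist_force: [1.1, -0.2, -0.8]
gripper_width: 0.648
[ 0.42177941 -0.16165618  0.14665398] [317.3948383  288.46229626] [317.40149176 195.70067162] [317.37052023 282.77725352] [317.38760786 190.65057096]
```

View pics/w21.png

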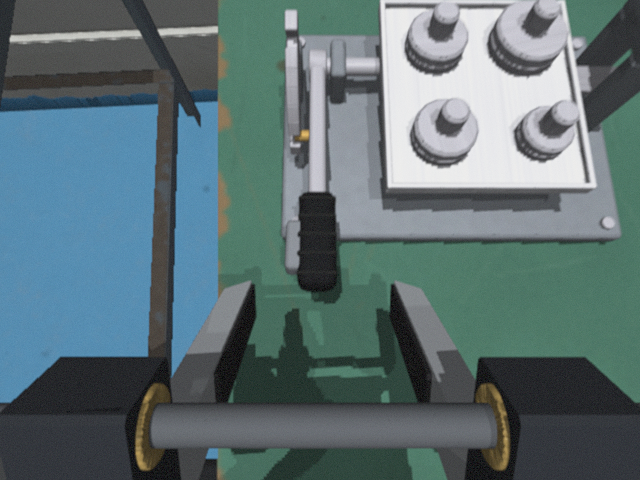

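```bash
python3 - <<'E'
from h import *
go((.42,-.14,.32),R=Rp(0))
E
```

```text
row: [  8.67  -1.96 -15.37] [  0.22 -30.14  -0.04] j6 0.55
```

```bash
python3 -m creep '[[0,2,0,-3.5,0,-7,0],[0,4,-1,-7,0,-14,0],[0,6,-1,-11,0,-21,0],[0,8,-2,-14,0,-28,0],[0,8.7,-2,-15.4,0,-30.2,0],[0,8.7,-2,-15.4,0,-30.2,0],[0,8.7,-2,-15.4,0,-30.2,0],[0,8.7,-2,-15.4,0,-30.2,0]]'; python3 - <<'E'
from h import *
go((.38,.19,.28),yaw=-np.pi/2+np.radians(2))
E
```

```text
time_s: 42.13
tool_pos: [0.4194, -0.1388, 0.3151]
tool_rot: [-0.002, 1.0, -0.029, -0.004]
wrist_force: [-0.3, -0.4, 0.8]
gripper_width: 0.501
row: [ -5.81 -32.58   3.67] [-0.22  0.5  -5.33] j6 1.05
```

```bash
python3 -m creep '[[0,-1,-4,0,0,0,0],[0,-2,-8,0,0,0,0],[0,-3,-12,0,0,0,-2],[0,-4,-16,0,0,0,-4],[0,-5,-20,0,0,0,-5.3],[0,-5.8,-24,0,0,0,-5.3],[0,-5.8,-28,0,0,0,-5.3],[0,-5.8,-32,2,0,0,-5.3],[0,-5.8,-32.6,3.5,0,0,-5.3],[0,-5.8,-32.6,3.5,0,0,-5.3],[0,-5.8,-32.6,3.5,0,0,-5.3],[0,-5.8,-32.6,3.5,0,0,-5.3],[0,-5.8,-32.6,3.5,0,0,-5.3]]'; python3 - <<'E'
from h import *
s=shot("wrist","w22");np.save("w22.npy",np.r_[s["tool_pos"],s["tool_rot"]]); print(s["tool_pos"])
E
```

```text
time_s: 43.22
tool_pos: [0.3817, 0.1884, 0.2848]
tool_rot: [-0.0, 1.0, 0.016, -0.001]
wrist_force: [0.2, -0.6, 0.1]
gripper_width: 0.498
[0.38171221 0.18836805 0.28481334]
```

View pics/w22.png

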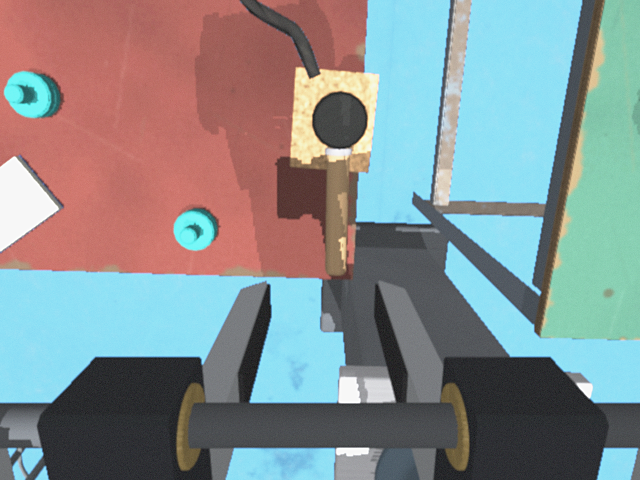

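```bash
python3 - <<'E'
from h import *
s=np.load("w22.npy"); c=cam("wrist",dict(tool_pos=s[:3],tool_rot=s[3:]))
h=onz(c,(340,119.5),.072); e=onz(c,(336.5,274),.038); n=onz(c,(339.5,158),.049)
print("head",h,"end",e,"neck",n,np.hypot(*(h-e)[:2]), np.degrees(np.arctan2(*(h-e)[1::-1])))
M=[onz(c,u,.004) for u in[(297,67),(379,75),(371,170),(290,163)]]; print(np.mean(M,0),[np.linalg.norm(M[i]-M[(i+1)%4]).round(3) for i in range(4)]); d=M[0]-M[3]; print(np.degrees(np.arctan2(d[1],d[0])))
a=np.arctan2(*(h-e)[1::-1]); g=h-.046*np.array([np.cos(a),np.sin(a),0]); g[2]=.038-.0188; print("tcp",g)
go(g,yaw=a-np.pi/2)
E
```

```text
head [0.45932081 0.17411287 0.072     ] end [0.30100158 0.16971508 0.038     ] neck [0.42365088 0.17213742 0.049     ] 0.15838029327013572 1.5911522038202062
[0.4579686  0.17726336 0.004     ] [np.float64(0.083), np.float64(0.095), np.float64(0.087), np.float64(0.096)]
-3.630481670078546
tcp [0.41333854 0.17283558 0.0192    ]
row: [ 3.15  1.68 26.58] [-0.03  0.11  0.23] j6 1.73
```

```bash
python3 -m creep '[[0,3.1,1.7,4,0,0,0],[0,3.1,1.7,8,0,0,0],[0,3.1,1.7,12,0,0,0],[0,3.1,1.7,16,0,0,0],[0,3.1,1.7,20,0,0,0],[0,3.1,1.7,22,0,0,0],[0,3.1,1.7,22,0,0,0],[0,3.1,1.7,22,0,0,0],[0,3.1,1.7,22,0,0,0]]'; python3 - <<'E'
from h import *
s=shot("wrist","w23");np.save("w23.npy",np.r_[s["tool_pos"],s["tool_rot"]]); print(s["tool_pos"])
go((.4133,.1728,.0192),yaw=np.radians(1.6)-np.pi/2)
E
```

```text
time_s: 44.02
tool_pos: [0.4142, 0.1735, 0.0666]
tool_rot: [-0.0, 1.0, 0.017, 0.0]
wrist_force: [1.0, -0.2, 1.0]
gripper_width: 0.5
[0.4142328  0.17354967 0.06660824]
row: [-0.14  0.09  4.78] [-0.05 -0.1   0.33] j6 1.68
```

View pics/w23.png

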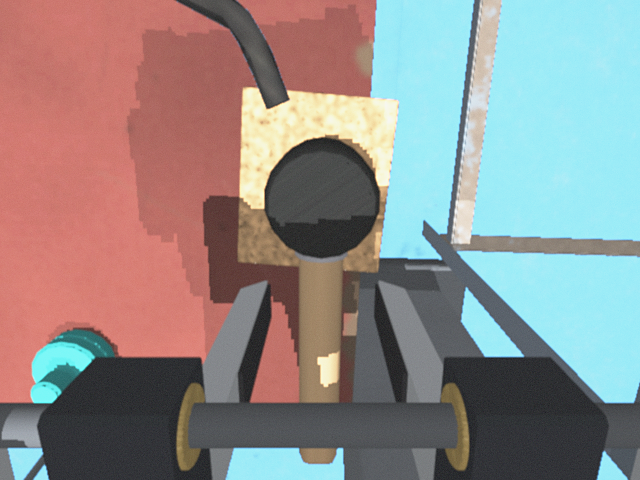

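```bash
python3 -m creep '[[0,0,0,2,0,0,0],[0,0,0,4,0,0,0],[0,0,0,4.7,0,0,0],[0,0,0,4.7,0,0,0],[0,0,0,4.7,0,0,0],[1,0,0,4.7,0,0,0],[1,0,0,4.7,0,0,0],[1,0,0,4.7,0,0,0],[1,0,0,4.7,0,0,0],[1,0,0,4.7,0,0,0],[1,0,0,4.7,0,0,0],[1,0,0,4.7,0,0,0]]' 60;  python3 -m creep '[[1,0,0,-1,0,0,0],[1,0,0,-3,0,0,0],[1,0,0,-5,0,0,0],[1,0,0,-5,0,0,0],[1,0,0,-5,0,0,0],[1,0,0,-5,0,0,0]]'; python3 - <<'E'
from h import *
s=shot("wrist","w24");np.save("w24.npy",np.r_[s["tool_pos"],s["tool_rot"]]); print(s["tool_pos"])
go((.541,-.38,.30),yaw=np.radians(1.6)-np.pi/2)
E
```

```text
time_s: 45.07
tool_pos: [0.4123, 0.1738, 0.0178]
tool_rot: [-0.0, 1.0, 0.017, -0.001]
wrist_force: [-1.2, -0.1, 5.0]
gripper_width: 0.229
time_s: 45.57
tool_pos: [0.411, 0.1735, 0.0662]
tool_rot: [-0.0, 1.0, 0.017, -0.003]
wrist_force: [-0.7, -0.2, -3.0]
gripper_width: 0.228
[0.41099823 0.1735399  0.0661688 ]
row: [ 10.97  55.76 -23.49] [0.   0.36 0.37] j6 1.68
```

View pics/w24.png

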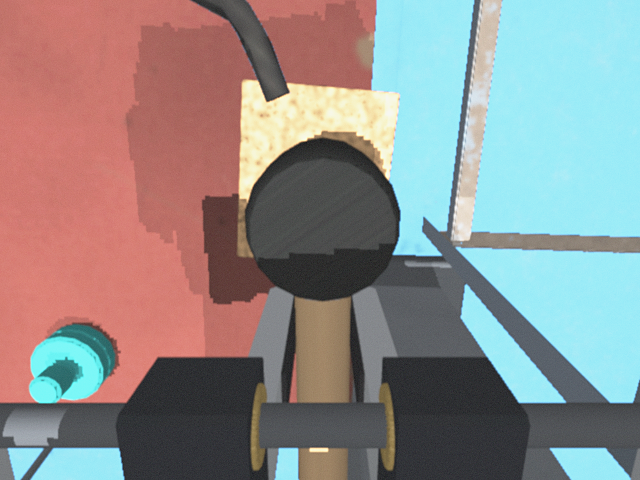

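```bash
python3 - <<'E'
from h import *
s=np.load("w24.npy"); c=cam("wrist",dict(tool_pos=s[:3],tool_rot=s[3:]))
print(onz(c,(323,219),.0662-.0138+.068)-s[:3])
E
python3 -m creep '[[1,0,0,-4,0,0,0],[1,0,0,-8,0,0,0],[1,0,2,-12,0,0,0],[1,0,6,-16,0,0,0],[1,1,10,-18,0,0,0],[1,2,14,-20,0,0,0],[1,3,18,-22,0,0,0],[1,4,22,-23,0,0,0],[1,5,26,-23,0,0,0],[1,6,30,-23,0,0,0],[1,7,34,-23,0,0,0],[1,8,38,-23,0,0,0],[1,9,42,-23,0,0,0],[1,10,46,-23,0,0,0],[1,11,50,-23,0,0,0],[1,11,54,-23,0,0,0],[1,11,56,-23,0,0,0],[1,11,56,-23,0,0,0],[1,11,56,-23,0,0,0],[1,11,56,-23,0,0,0]]'; python3 - <<'E'
from h import *
s=shot("wrist","w25");np.save("w25.npy",np.r_[s["tool_pos"],s["tool_rot"]]); print(s["tool_pos"])
go((.540,-.389,.18),yaw=np.radians(1.6)-np.pi/2)
E
```

```text
[0.05088204 0.00073124 0.0542312 ]
time_s: 47.28
tool_pos: [0.5416, -0.3818, 0.2944]
tool_rot: [-0.002, 1.0, 0.017, -0.003]
wrist_force: [-0.5, 0.4, -3.6]
gripper_width: 0.23
[ 0.54162371 -0.38182329  0.29437225]
row: [-0.16  0.8  11.51] [-0.14  0.29  0.41] j6 0.75
```

View pics/w25.png

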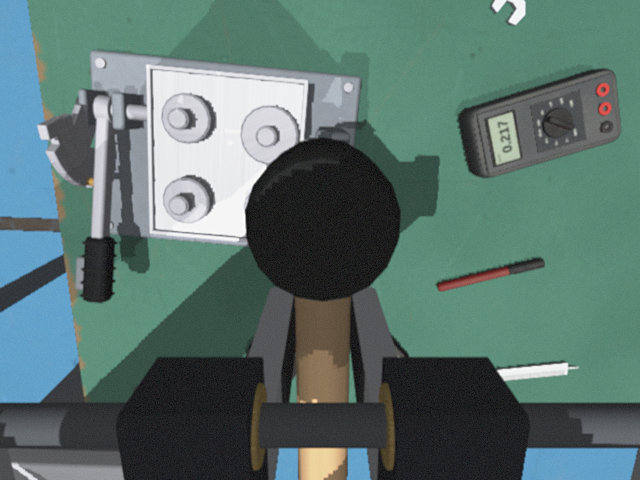

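```bash
python3 -m creep '[[1,-0.3,0.7,4,0,0,0],[1,-0.3,0.7,8,0,0,0],[1,-0.3,0.7,11,0,0,0],[1,-0.3,0.7,11.2,0,0,0],[1,-0.3,0.7,11.2,0,0,0],[1,-0.3,0.7,11.2,0,0,0],[1,-0.3,0.7,11.2,0,0,0],[1,-0.3,0.7,11.2,0,0,0]]'; python3 - <<'E'
from h import *
s=shot("wrist","w26"); shot("scene","s26",4,(300,130,450,250))
go((.538,-.3885,.150),yaw=np.radians(1.6)-np.pi/2)
E
```

```text
time_s: 48.0
tool_pos: [0.5403, -0.3902, 0.1882]
tool_rot: [0.002, 1.0, 0.017, 0.0]
wrist_force: [0.5, 0.1, -2.5]
gripper_width: 0.228
row: [-0.16 -0.16  3.7 ] [0.13 0.06 0.38] j6 0.74
```

View pics/s26.png

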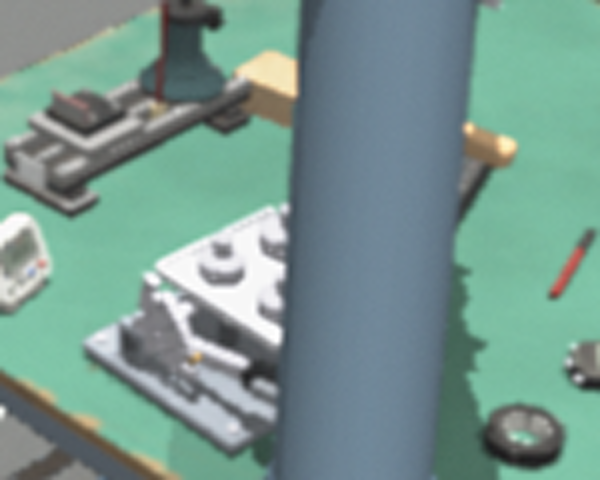

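View pics/w26.png

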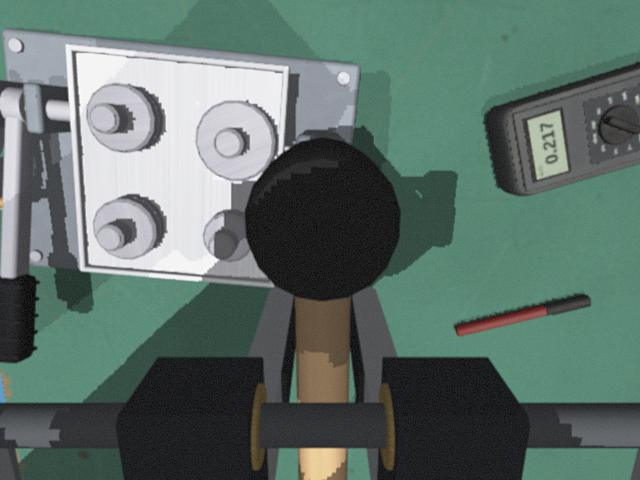

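```bash
python3 -m creep '[[1,-0.1,-0.1,0,0,0,0],[1,-0.1,-0.1,0,0,0,0],[1,-0.1,-0.1,1,0,0,0],[1,-0.1,-0.1,3.3,0,0,0],[1,-0.1,-0.1,3.3,0,0,0]]'
```

```text
time_s: 48.52
tool_pos: [0.5373, -0.3885, 0.1495]
tool_rot: [-0.0, 1.0, 0.017, -0.002]
wrist_force: [0.0, 0.1, -2.7]
gripper_width: 0.231
```

```bash
python3 -m creep '[[1,0,0,0,0,0,0],[1,0,0,0,0,0,0]]'; python3 -m creep '[[1,0,0,0.3,0,0,0],[1,0,0,0.3,0,0,0],[1,0,0,0.3,0,0,0]]'
```

```text
time_s: 48.68
tool_pos: [0.5375, -0.388, 0.1514]
tool_rot: [-0.001, 1.0, 0.017, -0.002]
wrist_force: [0.4, -0.4, -2.9]
gripper_width: 0.23
time_s: 48.93
tool_pos: [0.5379, -0.3884, 0.1494]
tool_rot: [0.0, 1.0, 0.017, -0.002]
wrist_force: [-0.7, 0.3, 0.8]
gripper_width: 0.228
```

```bash
python3 -m creep '[[1,0,0,0.3,0,0,0],[1,0,0,0.3,0,0,0],[1,0,0,0.3,0,0,0]]'
```

```text
time_s: 49.18
tool_pos: [0.5379, -0.3889, 0.1489]
tool_rot: [0.001, 1.0, 0.017, -0.002]
wrist_force: [-5.0, 2.6, 10.3]
gripper_width: 0.228
```

```bash
python3 -m creep '[[1,0,0,-3,0,0,0],[1,0,0,-6,0,0,0],[1,0,0,-10,0,0,0],[1,-3,0,-13,0,0,0],[1,-6,0,-15,0,0,0],[1,-9,0,-15,0,0,0],[1,-9,0,-15,0,0,0],[1,-9,0,-15,0,0,0],[1,-9,0,-15,0,0,0]]'; python3 - <<'E'
from h import *
s=shot("wrist","w27"); np.save("w27.npy",np.r_[s["tool_pos"],s["tool_rot"]]); c=cam("wrist",s)
print(s["tool_pos"],proj(c,(.587,-.388,.149)),proj(c,(.587,-.388,.137)))
im=cv2.imread("pics/w27_raw.png"); cv2.imwrite("pics/w27z.png",cv2.resize(im[0:160,220:420],None,fx=4,fy=3.75,interpolation=cv2.INTER_CUBIC))
E
```

```text
time_s: 49.93
tool_pos: [0.4484, -0.3912, 0.2953]
tool_rot: [-0.001, 1.0, 0.017, -0.002]
wrist_force: [-0.3, -0.1, -2.7]
gripper_width: 0.225
[ 0.44837103 -0.39118908  0.29526816] [323.18371736  27.85524964] [323.15086461  31.12654371]
```

View pics/w27.png

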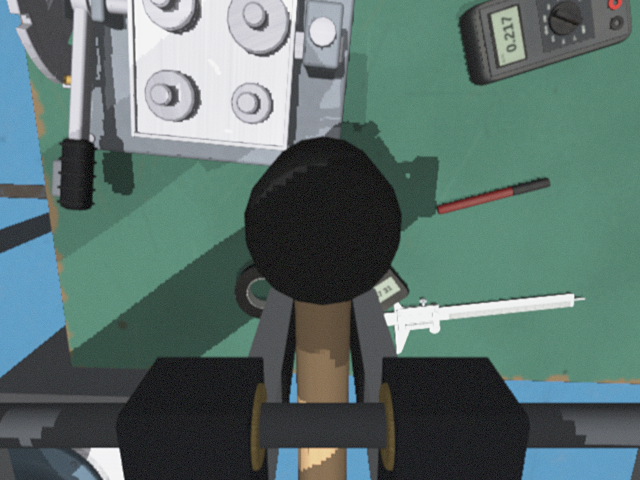

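View pics/w27z.png

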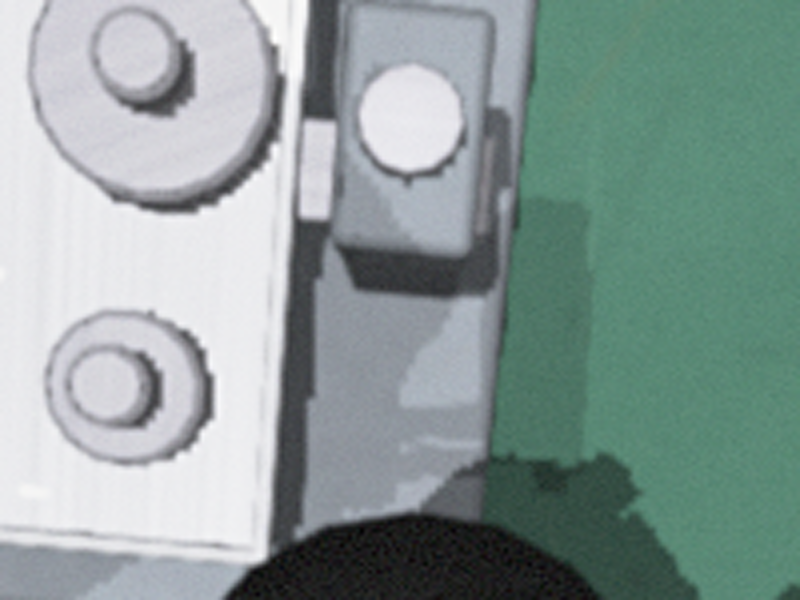

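```bash
python3 - <<'E'
from h import *
go((.411,.175,.10),yaw=np.radians(1.6)-np.pi/2)
E
python3 -m creep '[[1,0,-4,0,0,0,0],[1,0,-8,0,0,0,0],[1,0,-12,0,0,0,0],[1,0,-16,0,0,0,0],[1,0,-20,0,0,0,0],[1,0,-24,0,0,0,0],[1,0,-28,0,0,0,0],[1,-1,-32,0,0,0,0],[1,-1,-36,0,0,0,0],[1,-2,-40,0,0,0,0],[1,-2,-44,0,0,0,0],[1,-3,-48,0,0,0,0],[1,-3,-52,2,0,0,0],[1,-3,-55,6,0,0,0],[1,-3,-56.6,10,0,0,0],[1,-3,-56.6,14,0,0,0],[1,-3,-56.6,17,0,0,0],[1,-3,-56.6,17,0,0,0],[1,-3,-56.6,17,0,0,0],[1,-3,-56.6,17,0,0,0]]'; python3 - <<'E'
from h import *
go((.411,.175,.0225),yaw=np.radians(1.6)-np.pi/2)
s=shot("wrist","w28"); print(s["tool_pos"])
E
```

```text
row: [ -1.71 -56.67  19.6 ] [-0.09  0.23  0.4 ] j6 0.63
time_s: 51.65
tool_pos: [0.4, 0.1736, 0.1284]
tool_rot: [-0.0, 1.0, 0.017, -0.0]
wrist_force: [-0.5, 0.1, -1.2]
gripper_width: 0.23
row: [ 1.11 -0.09 10.59] [-0.04  0.03  0.39] j6 1.68
[0.39997575 0.17364757 0.12837746]
```

View pics/w28.png

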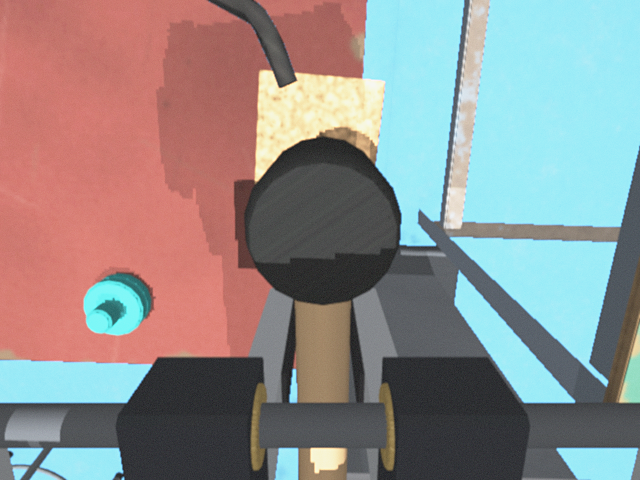

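```bash
python3 -m creep '[[1,1.1,-0.1,4,0,0,0],[1,1.1,-0.1,8,0,0,0],[1,1.1,-0.1,9.6,0,0,0],[1,1.1,-0.1,10,0,0,0],[1,1.1,-0.1,10,0,0,0],[1,1.1,-0.1,10,0,0,0],[1,1.1,-0.1,10,0,0,0],[1,1.1,-0.1,10,0,0,0]]'
```

```text
time_s: 52.37
tool_pos: [0.4109, 0.1749, 0.0285]
tool_rot: [-0.0, 1.0, 0.017, 0.001]
wrist_force: [0.4, 0.8, -3.0]
gripper_width: 0.229
```

```bash
python3 -m creep '[[1,0,0,0.3,0,0,0],[1,0,0,0.6,0,0,0],[1,0,0,0.8,0,0,0],[1,0,0,0.8,0,0,0],[1,0,0,0.8,0,0,0]]'; python3 -m creep '[[1,0,0,0.1,0,0,0],[1,0,0,0.2,0,0,0],[1,0,0,0.2,0,0,0]]'
```

```text
time_s: 52.78
tool_pos: [0.4086, 0.1746, 0.018]
tool_rot: [-0.0, 1.0, 0.017, -0.002]
wrist_force: [0.1, -0.1, -1.9]
gripper_width: 0.23
time_s: 53.03
tool_pos: [0.409, 0.1747, 0.0167]
tool_rot: [-0.0, 1.0, 0.017, -0.002]
wrist_force: [-3.4, -0.9, 2.8]
gripper_width: 0.23
```

```bash
python3 -m creep '[[0.4,0,0,0,0,0,0],[0.2,0,0,0,0,0,0],[0.2,0,0,0,0,0,0],[0.2,0,0,0,0,0,0],[0.2,0,0,0,0,0,0],[0.2,0,0,-2,0,0,0],[0.2,0,0,-6,0,0,0],[0.2,0,0,-10,0,0,0],[0.2,0,0,-14,0,0,0],[0.2,0,0,-18,0,0,0],[0.2,-3,0,-22,0,0,0],[0.2,-3,0,-24,0,0,0],[0.2,-3,0,-24,0,0,0],[0.2,-3,0,-24,0,0,0],[0.2,-3,0,-24,0,0,0]]'; python3 - <<'E'
from h import *
s=shot("wrist","w29"); np.save("w29.npy",np.r_[s["tool_pos"],s["tool_rot"]]); print(s["tool_pos"])
shot("scene","s29"); shot("top","t29")
E
```

```text
time_s: 54.28
tool_pos: [0.3793, 0.1734, 0.2552]
tool_rot: [-0.0, 1.0, 0.017, -0.003]
wrist_force: [-0.8, 0.5, -0.3]
gripper_width: 0.4
[0.37931775 0.1734263  0.25520038]
```

View pics/w29.png

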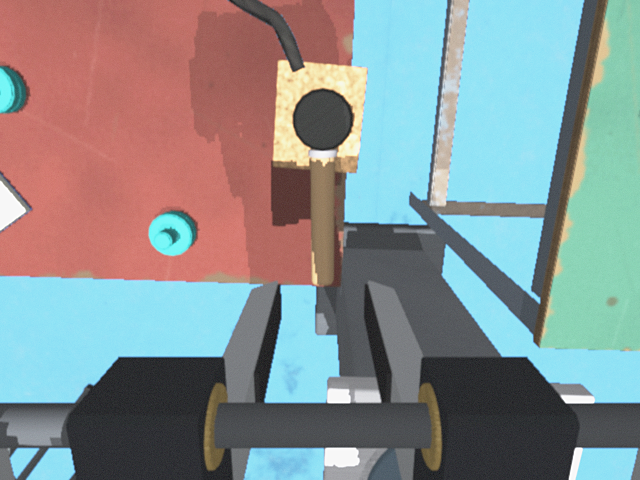

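View pics/s29.png

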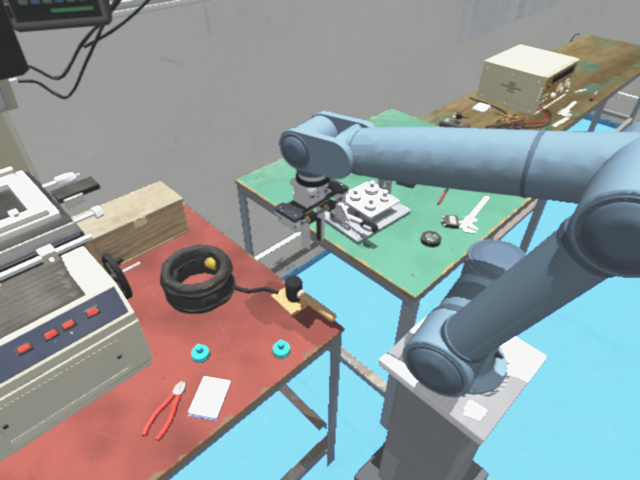

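View pics/t29.png

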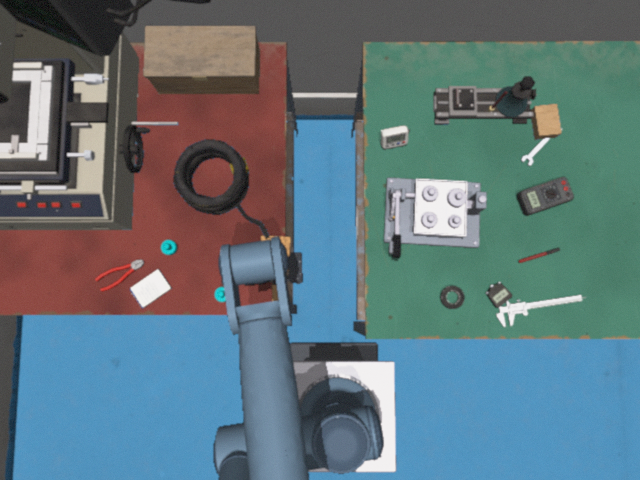

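```bash
python3 - <<'E'
from h import *
s=np.load("w29.npy"); c=cam("wrist",dict(tool_pos=s[:3],tool_rot=s[3:]))
print("head",onz(c,(323,119),.072),"end",onz(c,(323,285),.038),"mat",np.mean([onz(c,u,.004) for u in[(277,61),(367,69),(357,172),(271,165)]],0))
print(robot.finish_job())
E
```

```text
head [0.45663837 0.17440089 0.072     ] end [0.29711482 0.16890359 0.038     ] mat [0.45633111 0.17907122 0.004     ]
the job is handed in; nothing more can be done
None
```

I did every step of the job in the order asked and handed it in at about 54 s of the 210 s. Hand-in gives no verdict, so what follows is what my own checks showed.

- **Weights:** All four (a, b, c, d) were present. I picked each up by its knob and set it on the pan floor. The pictures after the lever went down and after the knock show all four standing, knob up, inside the rim. The turquoise look-alikes were left alone, and none of the weights was knocked aside.
- **Lever:** I squeezed grip and button, swung the lever down until it pressed against its stop, and let go there. The next picture shows the button out and the grip lying within about 3 pixels of where 0.95 rad should put it.
- **Lock pin:** One knock with the mallet head drove it. Pressing on with the mallet to about 13 N moved it only 0.5 mm more, which is above its 6–7 N driving force, so it was at the bottom. Its top appears at the height for fully down, 137 mm.
- **Mallet:** It is back on the cork mat, on its head with the handle level. The head is within 5 mm of the mat's middle and about 3 mm from where it stood at first.
- **Other items:** The stopwatch, tape roll and note pad look unmoved in the last overhead picture. The gripper was open and clear of everything at hand-in.

No check failed. The only disagreement was one three-view estimate of the lever end's height, 6 mm below the value from the given lengths. I used the given lengths, and the view just before gripping agreed with them to about 3 pixels.

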